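Close up the desk air cleaner and set its hidden fan switch

ROBOT

A 6-joint arm with a two-finger parallel gripper is mounted at the origin on the work surface. World frame = base frame: x ahead of the robot, y to its left, z up, the work surface at z = 0. Lengths are in m, angles in rad, forces in N, time in s.
With the tool pointing down it reaches from about 0.225 to 0.875 m from the base axis. Payload 3.4 kg.
Tool frame: the origin (TCP) lies at the very end of the fingers, on their centre line; the grasp point (between the pads) lies 19 mm behind it (grip_depth is the distance from the TCP to the grasp point, in m); x points along the fingers, z is the direction in which the jaws open and shut, and the axes are right-handed (so a half turn about x gives the same grasp; the last joint's range is limited). The gripper opens to 85 mm and grips with 20 to 120 N. Pads are 22 mm wide; open, the fingers measure 114 mm over their backs; the gripper's body (76 mm by 85 mm) begins 54 mm behind the grasp point. The pads swing forward as they close: fully open they stand 13 mm farther back than shut.
Start: joints at [1.171, 0.276, 1.505, -0, 1.361, -0.121], TCP at [0.158, 0.553, 0.231] pointing down, gripper open.
Joint ranges: [-2.89, 2.89], [-0.75, 2.08], [0.22, 2.7], [-1.18, 4.32], [0.11, 2.71], [-2.7, 2.7]. Speed limits (rad/s): [2.57, 2.57, 3.14, 3.14, 3.14, 3.14].

INTERFACE

Orientations are given as a unit quaternion [w, x, y, z].
In Python, from rig import get_state, get_image, sign_off, grip_depth gives the robot as it stands. The module is installed in compiled form; this text tells all that it offers.
- The arm moves only by the tool arm_command, never from a script. Its argument "series" is a list of rows, each an object with "dp": the shift along the tool's x, y, z scaled (see below), a list of three; "angular": the turn, a rotation vector about the tool's x, y, z scaled (see below), a list of three; "gripper": the finger opening in mm, from 0 to 85.4. A call has exactly 8 rows; each row shifts and turns the pose as measured when the row begins, along the tool's axes as they then stand; what a row does not reach is not made up. The controller multiplies each number of a shift by 0.12 m and each number of a turn by 90 degrees. A row lasts 1/8 s, in which the tool goes at most 62.5 mm and 10.7 degrees, less where a joint would pass 70% of its speed; a pose out of reach is approached as far as the arm can. A call with a number of a shift or a turn outside -1 to 1 is refused whole. A call with a gripper value outside its range is refused whole. The fingers move at their own pace and stop on an object; "grip_force" is the grip in N (left out, the last holds). Time passes only in rows, so rows that do not move let the fingers close, or fill a call up. It gives the time, the measured TCP pose, the force and the opening at its end, in the units of the state.
- get_state(): the state, without advancing time (a new reading comes with each control period).
- get_image(name): name is "scene" or "side" or "wrist"; returns a dict with "image" (384x512x3 uint8, blue, green, red), "depth" (384x512 float32, m along the optical axis (not along the pixel's ray), 0 where there is no reading), "mtx" (3x3 intrinsics, pixels), "k1" (the pictures are not rectified: a ray, as slopes to the right and down, at radius r is drawn at 1 + k1 r^2 times it, then the intrinsics apply), "view" (4x4, takes a point from world to camera coordinates); the wrist camera has in their place "mount" (4x4, takes a point from camera to tool coordinates, whose origin is the TCP and whose axes are the tool frame's). Camera axes: x right, y up, looking along -z (the intrinsics and any distortion apply to the point x, -y, -z); pixel columns grow to the right and rows downward; lengths in m; the calibration is good to about 2 mm. A picture is of the moment at which its call begins: read the wrist's pose just before it.
- sign_off(): hands the job in, once; it reports no verdict.
The state is a dict: "clock": time; "qpos": joint angles; "qd": joint speeds; "effort": joint torques, N m; "position": TCP position; "ee_rot": TCP orientation; "contact_force": force on the tool from outside, world axes, zero at the start; "moment": the same for the moment, N m; "width": finger opening in m.
Only numpy, scipy, OpenCV 4.12 (cv2) and the standard library are available. Lean on these libraries where they do the work, as an engineer would, in place of code of your own. Each camera call takes 0.05 s, during which the arm holds its last target. There are 200 camera calls.

TASK

The desk air cleaner has a fresh filter and no mains yet, so nothing hums or lights: screw its cover knob down clockwise until it just touches the cover and then a quarter turn more. Then feel the lever of the fan switch hidden under the visor on its front: if it is off (leaning left), flip it one click to low (straight out); if it already stands on low, leave it there, and never let it go over to high. Leave the other things on the desk where they are.

Things in the scene. Friction and masses are not known exactly. Their poses are not given: they have to be found in the camera images.
- air_cleaner: The white desk air cleaner, a box 200 x 280 x 130 mm (x, y, z) that stands fast. Origin: centre of its underside; z up, x from its front (which faces the robot) to its back, y to the left as seen by the robot. A blue 6 mm rim on its top holds the loose filter cover. Its control strip is the black 190 mm wide field on the front face, below a visor.
- knob_grip (a point): Point on the upright axis of the cover knob (cover_knob), at half its grip's height (within 1 mm), 34 mm above the cover. Round black knob, 40 mm across, grip 28 mm tall. Clockwise from above tightens, sinking 3 mm per turn. It runs free (0.04 N m) for an unknown 0.5 to 2 rad, then touches and stiffens by about 0.25 N m per rad. It stays where it is let go.
- visor_edge (a point): Middle of the lower front edge of the blue visor, a level lip 190 mm wide (y), 8 mm thick, jutting 38 mm from the front face with its underside 107 mm above the desk. It hides the fan switch: reach beneath it with the tool tilted about 40 degrees forward. Axes as the cleaner's.
- strip_mid (a point): Middle of the black control strip on the front face, 55 mm above the desk. At this height, at an unknown place up to 30 mm left or right of here, sits the hidden black fan switch: a box 34 mm wide (y), 26 mm high, 12 mm proud of the face. From its middle a 7 mm thick lever sticks out; it pivots 10 mm off the face and, when straight, ends 31 mm off it. Axes as the cleaner's.
- filter_cover: The loose grey steel filter cover, a plate 151 x 151 x 10 mm inside the rim on the cleaner's top, under the knob. Origin: centre of its underside. A quarter turn after touching, the knob presses it with about 43 N.
- tube_stand: White tube stand, a block 100 x 55 x 40 mm with eight holes, left of the cleaner; not to be moved. Origin: centre of its underside. A green and white kit carton (kit_box, 90 x 130 x 75 mm) stands about 150 mm further left, also to be left alone.
- sanitiser: Sanitiser bottle with a blue cap, 56 mm across, 150 mm tall, right of the cleaner; not to be moved. Origin: centre of its underside. A dark blue glove carton (glove_box, 120 x 220 x 85 mm) stands about 220 mm further right, also to be left alone.
- switch_zone (a point): Point 20 mm in front of strip_mid, at the depth where the lever is felt. The fan_switch lever has three clicks: off = tip leaning 0.49 rad (8 mm) to the left (+y; joint +0.49), low = straight out (0), high = leaning as far to the right (-0.49). About 5 N at the tip takes it out of a click; past halfway it snaps to the next by itself, under 2 N it springs back. 
Mind the look-alikes: they are no part of the job. Leave any brown or turquoise look-alike of the filter_cover alone.

How it is judged:
By the outcome, as a careful person would: the job done as asked, in the order asked, and still so for the second after the job is handed in, with the robot touching nothing.
It also fails if it takes over 67 s, if anything falls off the work surface, if the arm or the gripper's body presses on something with over 40 N, if the wrist force passes 120 N, or if a joint passes its speed limit or range.

## Working session

There is one attempt and no reset: what is moved stays moved. The work goes in short steps, Python scripts to look and compute and a tool call to move; the robot and the scene stay as the last step left them, time stands still between calls to the robot, and variables do not carry over. Pictures are saved under pics/ and viewed, about 8 in all and at most 12, crops included, and the job is handed in when it is done.

Besides the shell and the picture viewer there is one more tool, called after ">>>" as name([rows], argument=value, ...), one row to a line, values as JSON. arm_command: Moves the arm, as the interface text tells. Its arguments: {"type":"object","properties":{"series":{"type":"array","items":{"type":"object","properties":{"dp":{"type":"array","items":{"type":"number"}},"angular":{"type":"array","items":{"type":"number"}},"gripper":{"type":"number"}}}},"grip_force":{"type":"number"}},"required":["series"]}

```bash
ls; mkdir -p pics
cat > h.py <<'E'
import numpy as np, cv2
from rig import get_state, get_image, sign_off, grip_depth
from scipy.spatial.transform import Rotation as R
def Rt(s): q=s["ee_rot"]; return R.from_quat([q[1],q[2],q[3],q[0]]).as_matrix()
def pts(g,uv,depth=None):
    uv=np.asarray(uv,float).reshape(-1,2); K=g["mtx"]
    d=np.c_[(uv[:,0]-K[0,2])/K[0,0],(uv[:,1]-K[1,2])/K[1,1]]
    s=d.copy()
    for _ in range(10): s=d/(1+g["k1"]*(s**2).sum(1,keepdims=True))
    return np.c_[s[:,0],-s[:,1],-np.ones(len(s))]
def c2w(g,st=None):
    if "view" in g: return np.linalg.inv(g["view"])
    T=np.eye(4);T[:3,:3]=Rt(st);T[:3,3]=st["position"]; return T@g["mount"]
def onplane(g,uv,z,st=None):
    T=c2w(g,st); d=pts(g,uv)@T[:3,:3].T; o=T[:3,3]
    return o+d*((z-o[2])/d[:,2])[:,None]
def bydepth(g,uv,st=None):
    T=c2w(g,st); uv=np.asarray(uv).reshape(-1,2); D=g["depth"][uv[:,1].astype(int),uv[:,0].astype(int)]
    return (pts(g,uv)*D[:,None])@T[:3,:3].T+T[:3,3]
def proj(g,P,st=None):
    T=np.linalg.inv(c2w(g,st)); p=np.atleast_2d(P)@T[:3,:3].T+T[:3,3]; s=np.c_[p[:,0],-p[:,1]]/-p[:,2:3]
    s=s*(1+g["k1"]*(s**2).sum(1,keepdims=True)); K=g["mtx"]
    return np.c_[s[:,0]*K[0,0]+K[0,2],s[:,1]*K[1,1]+K[1,2]]
E
python3 - <<'E'
from h import *
s=get_state(); print(s["clock"],s["position"],Rt(s).round(3),s["contact_force"],s["width"],grip_depth)
a=get_image("scene");b=get_image("side")
for n,g in (("scene",a),("side",b)):
    np.savez(n+".npz",**g); print(n,np.linalg.inv(g["view"]).round(2).tolist())
cv2.imwrite("pics/a.png",np.vstack([a["image"],b["image"]])[:, :] if 0 else cv2.resize(np.hstack([a["image"],b["image"]]),(800,300)))
cv2.imwrite("pics/scene.png",a["image"])
E
```

```text
pics
0.0 [0.15803742 0.55230811 0.23043362] [[-0.001 -0.961  0.275]
 [-0.002  0.275  0.961]
 [-1.     0.    -0.002]] [-0.02477657  0.0996253   0.87238025] 0.08516765242646374 0.0187
scene [[0.68, -0.63, 0.37, 0.98], [0.73, 0.58, -0.36, -0.46], [0.01, 0.52, 0.85, 1.07], [0.0, 0.0, 0.0, 1.0]]
side [[-0.99, 0.09, -0.14, 0.42], [-0.17, -0.62, 0.77, 0.87], [-0.02, 0.78, 0.62, 0.85], [0.0, 0.0, 0.0, 1.0]]
```

View pics/a.png

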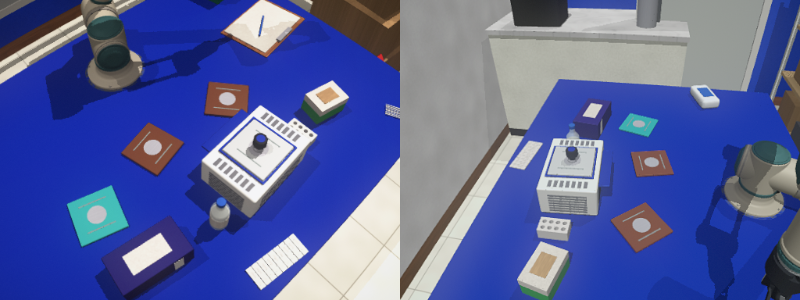

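The left half is the scene view, with the cleaner at about (258,160) and its knob at (260,140). The right half is the side view, with the knob at about (572,152). Brown and turquoise plates lie flat on the desk, so they are the look-alikes. I'll measure the cleaner from depth.

Run:
```python
from h import *
vv,uu=np.mgrid[0:384,0:512]; uv=np.c_[uu.ravel(),vv.ravel()]
allp=[]
for n in("scene","side"):
    g=dict(np.load(n+".npz")); P=bydepth(g,uv).reshape(384,512,3); im=g["image"]; ok=g["depth"]>0
    hsv=cv2.cvtColor(im,cv2.COLOR_BGR2HSV)
    kn=(slice(150,200),slice(300,360)) if n=="scene" else (slice(165,220),slice(195,240))
    k0=P[kn].reshape(-1,3); kt=k0[(k0[:,2]>.165)&(k0[:,2]<.3)]
    print(n,"knob zmax",np.percentile(kt[:,2],[50,90,98]),"n",len(kt)); top=kt[kt[:,2]>np.percentile(kt[:,2],90)-.003]
    print(" top centre",(top.min(0)+top.max(0))/2,top.mean(0),np.ptp(top,axis=0))
    c0=kt[:, :2].mean(0)
    near=np.linalg.norm(P[...,:2]-c0,axis=2)<.25
    m=(ok&near&(P[...,2]>.122)&(P[...,2]<.148)).astype(np.uint8)
    q=P[m>0]; r=cv2.minAreaRect(q[:,:2].astype(np.float32)*1000); print(" top rect",r, "z",np.median(q[:,2]))
    w=P[(m>0)&(hsv[...,1]<60)&(hsv[...,2]>170)]; print(" white z",np.median(w[:,2]),cv2.minAreaRect(w[:,:2].astype(np.float32)*1000))
    b=P[(m>0)&(hsv[...,1]>150)&(hsv[...,0]>100)&(hsv[...,0]<130)&(hsv[...,2]>60)]; print(" blue",len(b),cv2.minAreaRect(b[:,:2].astype(np.float32)*1000))
g=dict(np.load("scene.npz")); h=dict(np.load("side.npz"))
A=cv2.resize(g["image"][110:280,240:420],None,fx=2.2,fy=2.2);B=cv2.resize(h["image"][150:300,150:300],None,fx=2.49,fy=2.49)
H=max(A.shape[0],B.shape[0]); f=lambda x:np.pad(x,((0,H-x.shape[0]),(0,0),(0,0)))
cv2.imwrite("pics/b.png",np.hstack([f(A),f(B)]))
```

```text
scene knob zmax [0.18823446 0.19102449 0.19217468] n 319
 top centre [0.66885966 0.05949166 0.19108702] [0.67007378 0.05862031 0.18989905] [0.038193   0.03907525 0.00612079]
 top rect ((672.6216430664062, 22.0811767578125), (202.07373046875, 358.62945556640625), 4.387866973876953) z 0.13354002676267313
 white z 0.13306460209029225 ((669.90625, 61.136390686035156), (198.853515625, 280.4687194824219), 4.472645282745361)
 blue 432 ((674.1703491210938, -6.1420745849609375), (165.34759521484375, 301.269775390625), 3.742441177368164)
side knob zmax [0.18707471 0.1901947  0.19149801] n 200
 top centre [0.66645548 0.0625541  0.18964955] [0.66706102 0.06490573 0.1892102 ] [0.03732732 0.0399196  0.00464053]
 top rect ((670.9210205078125, 22.9573974609375), (201.34906005859375, 360.9124755859375), 4.441551208496094) z 0.13355171023071644
 white z 0.13323955574602686 ((670.2606811523438, 35.84117126464844), (198.70201110839844, 335.54656982421875), 4.771042346954346)
 blue 181 ((672.0814819335938, -5.5709686279296875), (162.24020385742188, 304.2729797363281), 4.809309482574463)
```

View pics/b.png

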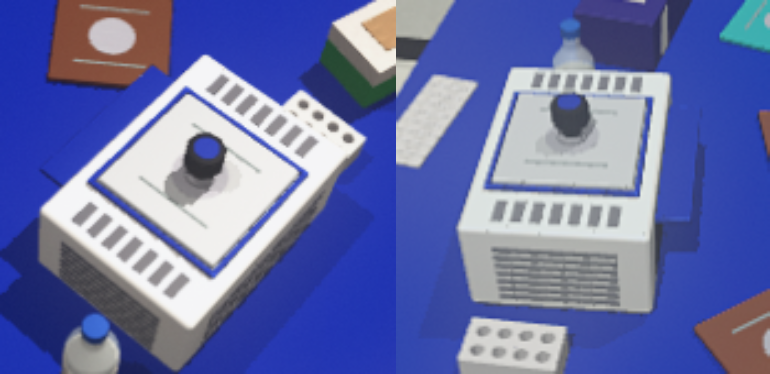

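The crops confirm the target. The black knob with the blue cap stands on the grey cover inside the blue rim, at crop (205,155) and (571,115). The brown and turquoise plates lie on the desk. The cleaner is at about (0.670, 0.061) with a yaw of about 4.4°. I'll move above the knob, with the wrist wound back so it can turn clockwise.

```bash
cat >> h.py <<'E'
from scipy.spatial.transform import Slerp
def down(yaw,tilt=0):  # tool x down, tool z at heading yaw
    x=np.array([0,0,-1.]); z=np.array([np.cos(yaw),np.sin(yaw),0]); return np.column_stack([x,np.cross(z,x),z])
def plan(p1,R1,n,grip,s=None,p0=None,R0=None):
    if s is None and p0 is None: s=get_state()
    if p0 is None: p0=np.array(s["position"]);R0=Rt(s)
    sl=Slerp([0,1],R.from_matrix([R0,R1]))
    dR=(R.from_matrix(R0).inv()*R.from_matrix(R1)).as_rotvec()/n/(np.pi/2)
    for i in range(n):
        d=sl(i/n).inv().apply((np.asarray(p1)-p0)/n)/.12
        print('{"dp":%s,"angular":%s,"gripper":%g},'%(d.round(3).tolist(),dR.round(3).tolist(),grip))
    print("mm/row",np.linalg.norm(np.asarray(p1)-p0)/n*1e3,"deg/row",np.degrees(np.linalg.norm(dR)*np.pi/2))
E
python3 - <<'E'
from h import *
plan([.668,.061,.24],down(2.09),16,85)
E
```

```text
{"dp":[-0.005, -0.326, -0.173],"angular":[-0.032, -0.0, -0.0],"gripper":85},
{"dp":[-0.005, -0.317, -0.189],"angular":[-0.032, -0.0, -0.0],"gripper":85},
{"dp":[-0.005, -0.307, -0.205],"angular":[-0.032, -0.0, -0.0],"gripper":85},
{"dp":[-0.005, -0.296, -0.22],"angular":[-0.032, -0.0, -0.0],"gripper":85},
{"dp":[-0.005, -0.285, -0.234],"angular":[-0.032, -0.0, -0.0],"gripper":85},
{"dp":[-0.005, -0.273, -0.248],"angular":[-0.032, -0.0, -0.0],"gripper":85},
{"dp":[-0.005, -0.26, -0.261],"angular":[-0.032, -0.0, -0.0],"gripper":85},
{"dp":[-0.005, -0.247, -0.274],"angular":[-0.032, -0.0, -0.0],"gripper":85},
{"dp":[-0.005, -0.233, -0.286],"angular":[-0.032, -0.0, -0.0],"gripper":85},
{"dp":[-0.005, -0.218, -0.297],"angular":[-0.032, -0.0, -0.0],"gripper":85},
{"dp":[-0.005, -0.203, -0.308],"angular":[-0.032, -0.0, -0.0],"gripper":85},
{"dp":[-0.005, -0.188, -0.317],"angular":[-0.032, -0.0, -0.0],"gripper":85},
{"dp":[-0.005, -0.172, -0.326],"angular":[-0.032, -0.0, -0.0],"gripper":85},
{"dp":[-0.005, -0.155, -0.335],"angular":[-0.032, -0.0, -0.0],"gripper":85},
{"dp":[-0.005, -0.138, -0.342],"angular":[-0.032, -0.0, -0.0],"gripper":85},
{"dp":[-0.005, -0.121, -0.348],"angular":[-0.032, -0.0, -0.0],"gripper":85},
mm/row 44.262550598256595 deg/row 2.8576124774475087
```

>>> arm_command([
  {"dp": [-0.01, -0.33, -0.17], "angular": [-0.03, 0, 0], "gripper": 85},
  {"dp": [-0.01, -0.32, -0.19], "angular": [-0.03, 0, 0], "gripper": 85},
  {"dp": [-0.01, -0.31, -0.2], "angular": [-0.03, 0, 0], "gripper": 85},
  {"dp": [-0.01, -0.3, -0.22], "angular": [-0.03, 0, 0], "gripper": 85},
  {"dp": [-0.01, -0.29, -0.23], "angular": [-0.03, 0, 0], "gripper": 85},
  {"dp": [-0.01, -0.27, -0.25], "angular": [-0.03, 0, 0], "gripper": 85},
  {"dp": [-0.01, -0.26, -0.26], "angular": [-0.03, 0, 0], "gripper": 85},
  {"dp": [-0.01, -0.25, -0.27], "angular": [-0.03, 0, 0], "gripper": 85},
], grip_force=60)

```text
clock: 1.1
position: [0.4189, 0.3011, 0.2367]
ee_rot: [0.467, -0.528, 0.472, 0.529]
contact_force: [-0.4, 1.0, 0.1]
width: 0.0847
```

Run:
```python
from h import *
s=get_state(); print(s["clock"],s["position"],s["qpos"],Rt(s).round(3).tolist())
plan([.668,.061,.24],down(2.09),8,85)
```

```text
1.1 [0.41891952 0.30107797 0.23667222] [ 0.4897703   0.18747837  1.6120372  -0.00221038  1.34893091 -1.19825595] [[-0.005, -0.993, -0.117], [-0.005, -0.117, 0.993], [-1.0, 0.006, -0.004]]
{"dp":[-0.003, -0.228, -0.279],"angular":[-0.032, -0.0, -0.001],"gripper":85},
{"dp":[-0.003, -0.214, -0.29],"angular":[-0.032, -0.0, -0.001],"gripper":85},
{"dp":[-0.003, -0.199, -0.3],"angular":[-0.032, -0.0, -0.001],"gripper":85},
{"dp":[-0.003, -0.184, -0.31],"angular":[-0.032, -0.0, -0.001],"gripper":85},
{"dp":[-0.003, -0.168, -0.319],"angular":[-0.032, -0.0, -0.001],"gripper":85},
{"dp":[-0.003, -0.152, -0.327],"angular":[-0.032, -0.0, -0.001],"gripper":85},
{"dp":[-0.003, -0.135, -0.334],"angular":[-0.032, -0.0, -0.001],"gripper":85},
{"dp":[-0.003, -0.118, -0.34],"angular":[-0.032, -0.0, -0.001],"gripper":85},
mm/row 43.245229499823076 deg/row 2.8758426679911646
```

>>> arm_command([
  {"dp": [0, -0.23, -0.28], "angular": [-0.032, 0, 0], "gripper": 85},
  {"dp": [0, -0.21, -0.29], "angular": [-0.032, 0, 0], "gripper": 85},
  {"dp": [0, -0.2, -0.3], "angular": [-0.032, 0, 0], "gripper": 85},
  {"dp": [0, -0.18, -0.31], "angular": [-0.032, 0, 0], "gripper": 85},
  {"dp": [0, -0.17, -0.32], "angular": [-0.032, 0, 0], "gripper": 85},
  {"dp": [0, -0.15, -0.33], "angular": [-0.032, 0, 0], "gripper": 85},
  {"dp": [0, -0.14, -0.33], "angular": [-0.032, 0, 0], "gripper": 85},
  {"dp": [0, -0.12, -0.34], "angular": [-0.032, 0, 0], "gripper": 85},
])

```text
clock: 2.1
position: [0.675, 0.0531, 0.2322]
ee_rot: [0.347, -0.611, 0.354, 0.617]
contact_force: [-0.1, 1.1, 0.5]
width: 0.085
```

Run:
```python
from h import *
s=get_state(); print(s["clock"],s["position"],s["qpos"])
g=get_image("wrist"); cv2.imwrite("pics/w1.png",g["image"]); np.savez("w1.npz",**g)
print(proj(g,[[.668,.061,.19]],s), g["mount"].round(3).tolist())
vv,uu=np.mgrid[0:384,0:512]; P=bydepth(g,np.c_[uu.ravel(),vv.ravel()],s); q=P[(P[:,2]>.18)&(P[:,2]<.2)&(np.hypot(P[:,0]-.668,P[:,1]-.061)<.04)]
print(len(q),q.mean(0),(q.min(0)+q.max(0))/2,np.ptp(q,axis=0))
c=P[(P[:,2]>.1)&(P[:,2]<.16)&(np.hypot(P[:,0]-.668,P[:,1]-.061)<.07)]; print("cover z",np.median(c[:,2]))
plan([.668,.061,.155],down(2.09),8,85)
```

```text
2.1 [0.67497028 0.05310749 0.23220007] [-0.02156716  0.43805644  1.25272808 -0.00482605  1.46255373 -2.12394764]
[[262.46536864 218.29290207]] [[0.0, 0.283, -0.959, -0.143], [0.001, 0.959, 0.283, 0.072], [1.0, -0.001, -0.0, 0.0], [0.0, 0.0, 0.0, 1.0]]
3052 [0.66531074 0.06047177 0.18912329] [0.66664383 0.06150393 0.18605356] [0.04087168 0.04120417 0.012072  ]
cover z 0.14063245525421594
{"dp":[0.079, 0.003, 0.018],"angular":[0.001, -0.0, -0.001],"gripper":85},
{"dp":[0.079, 0.003, 0.018],"angular":[0.001, -0.0, -0.001],"gripper":85},
{"dp":[0.079, 0.003, 0.018],"angular":[0.001, -0.0, -0.001],"gripper":85},
{"dp":[0.079, 0.003, 0.018],"angular":[0.001, -0.0, -0.001],"gripper":85},
{"dp":[0.079, 0.003, 0.018],"angular":[0.001, -0.0, -0.001],"gripper":85},
{"dp":[0.079, 0.003, 0.018],"angular":[0.001, -0.0, -0.001],"gripper":85},
{"dp":[0.079, 0.003, 0.018],"angular":[0.001, -0.0, -0.001],"gripper":85},
{"dp":[0.079, 0.004, 0.018],"angular":[0.001, -0.0, -0.001],"gripper":85},
mm/row 9.766708774474163 deg/row 0.11455676318930452
```

View pics/w1.png

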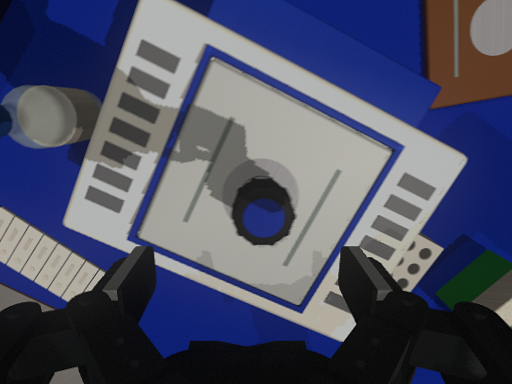

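The knob shows at (262,212), centred between the open jaws across the grip. I'll descend to it.

>>> arm_command([
  {"dp": [0.084, 0.003, 0.019], "angular": [0, 0, 0], "gripper": 70},
  {"dp": [0.084, 0.003, 0.019], "angular": [0, 0, 0], "gripper": 70},
  {"dp": [0.084, 0.003, 0.019], "angular": [0, 0, 0], "gripper": 70},
  {"dp": [0.084, 0.003, 0.019], "angular": [0, 0, 0], "gripper": 70},
  {"dp": [0.084, 0.003, 0.019], "angular": [0, 0, 0], "gripper": 70},
  {"dp": [0.084, 0.003, 0.019], "angular": [0, 0, 0], "gripper": 70},
  {"dp": [0.084, 0.003, 0.018], "angular": [0, 0, 0], "gripper": 70},
  {"dp": [0.084, 0.003, 0.018], "angular": [0, 0, 0], "gripper": 70},
])

```text
clock: 3.15
position: [0.6635, 0.0647, 0.144]
ee_rot: [0.347, -0.612, 0.356, 0.616]
contact_force: [-0.3, 0.7, 0.1]
width: 0.0697
```

Run:
```python
from h import *
s=get_state(); print(s["clock"],s["position"],s["qpos"][5],s["contact_force"],s["moment"],s["width"],Rt(s).round(3).tolist())
plan([.667,.061,.152],down(2.09),2,44)
```

```text
3.15 [0.66350439 0.06469293 0.14400341] -2.102198256862511 [-0.31867783  0.6751866   0.10521731] [-0.0171372  -0.0054406   0.00204423] 0.06971242223163349 [[-0.011, -0.862, -0.507], [-0.008, -0.507, 0.862], [-1.0, 0.014, -0.001]]
{"dp":[-0.033, -0.004, -0.021],"angular":[0.004, -0.0, -0.004],"gripper":44},
{"dp":[-0.033, -0.005, -0.021],"angular":[0.004, -0.0, -0.004],"gripper":44},
mm/row 4.73820805260466 deg/row 0.5253654543614968
```

>>> arm_command([
  {"dp": [-0.033, -0.004, -0.02], "angular": [0, 0, -0.004], "gripper": 60},
  {"dp": [-0.028, -0.004, -0.018], "angular": [0, 0, -0.004], "gripper": 50},
  {"dp": [0, 0, 0], "angular": [0, 0, 0], "gripper": 44},
  {"dp": [0, 0, 0], "angular": [0, 0, 0], "gripper": 44},
  {"dp": [0, 0, 0], "angular": [0, 0, 0], "gripper": 38},
  {"dp": [0, 0, 0], "angular": [0, 0, 0], "gripper": 34},
  {"dp": [0, 0, 0], "angular": [0, 0, 0], "gripper": 30},
  {"dp": [0, 0, 0], "angular": [0, 0, 0], "gripper": 20},
], grip_force=80)

```text
clock: 4.15
position: [0.6669, 0.0615, 0.1526]
ee_rot: [-0.351, 0.614, -0.351, -0.613]
contact_force: [-0.4, 0.5, 2.0]
width: 0.0382
```

```bash
cat > st.py <<'E'
from h import *
s=get_state(); r=Rt(s); print("t",s["clock"],"p",s["position"].round(4) if hasattr(s["position"],"round") else s["position"],"q6",round(s["qpos"][5],4),"yaw",round(float(np.arctan2(r[1,2],r[0,2])),4),"F",np.round(s["contact_force"],2),"M",np.round(s["moment"],3),"eff6",round(s["effort"][5],3),"w",round(s["width"],4))
E
python3 st.py
```

```text
t 4.15 p [0.6669 0.0615 0.1526] q6 -2.1135 yaw 2.1017 F [-0.45  0.46  1.96] M [ 0.129  0.11  -0.085] eff6 -0.026 w 0.0382
```

>>> arm_command([
  {"dp": [0, 0, 0], "angular": [0.05, 0, 0], "gripper": 20},
  {"dp": [0, 0, 0], "angular": [0.05, 0, 0], "gripper": 20},
  {"dp": [0, 0, 0], "angular": [0.05, 0, 0], "gripper": 20},
  {"dp": [0, 0, 0], "angular": [0.05, 0, 0], "gripper": 20},
  {"dp": [0, 0, 0], "angular": [0.05, 0, 0], "gripper": 20},
  {"dp": [0, 0, 0], "angular": [0.05, 0, 0], "gripper": 20},
  {"dp": [0, 0, 0], "angular": [0, 0, 0], "gripper": 20},
  {"dp": [0, 0, 0], "angular": [0, 0, 0], "gripper": 20},
])

```text
clock: 5.15
position: [0.6668, 0.0618, 0.1524]
ee_rot: [-0.488, 0.512, -0.488, -0.512]
contact_force: [-0.7, 0.9, 1.7]
width: 0.0386
```

```bash
python3 st.py
```

```text
t 5.15 p [0.6668 0.0618 0.1524] q6 -1.6295 yaw 1.6181 F [-0.68  0.92  1.65] M [ 0.081  0.13  -0.014] eff6 -0.031 w 0.0386
```

>>> arm_command([
  {"dp": [0, 0, 0], "angular": [0.03, 0, 0], "gripper": 20},
  {"dp": [0, 0, 0], "angular": [0.03, 0, 0], "gripper": 20},
  {"dp": [0, 0, 0], "angular": [0.03, 0, 0], "gripper": 20},
  {"dp": [0, 0, 0], "angular": [0.03, 0, 0], "gripper": 20},
  {"dp": [0, 0, 0], "angular": [0.03, 0, 0], "gripper": 20},
  {"dp": [0, 0, 0], "angular": [0.03, 0, 0], "gripper": 20},
  {"dp": [0, 0, 0], "angular": [0.03, 0, 0], "gripper": 20},
  {"dp": [0, 0, 0], "angular": [0, 0, 0], "gripper": 20},
])

```text
clock: 6.15
position: [0.6669, 0.062, 0.1522]
ee_rot: [0.566, -0.424, 0.566, 0.424]
contact_force: [-0.9, 1.2, 0.3]
width: 0.0387
```

```bash
python3 st.py
```

```text
t 6.15 p [0.6669 0.062  0.1522] q6 -1.2979 yaw 1.2867 F [-0.85  1.17  0.34] M [ 0.049  0.159 -0.048] eff6 0.044 w 0.0387
```

>>> arm_command([
  {"dp": [0, 0, 0], "angular": [0.03, 0, 0], "gripper": 20},
  {"dp": [0, 0, 0], "angular": [0.03, 0, 0], "gripper": 20},
  {"dp": [0, 0, 0], "angular": [0.03, 0, 0], "gripper": 20},
  {"dp": [0, 0, 0], "angular": [0.03, 0, 0], "gripper": 20},
  {"dp": [0, 0, 0], "angular": [0.03, 0, 0], "gripper": 20},
  {"dp": [0, 0, 0], "angular": [0.03, 0, 0], "gripper": 20},
  {"dp": [0, 0, 0], "angular": [0.03, 0, 0], "gripper": 20},
  {"dp": [0, 0, 0], "angular": [0, 0, 0], "gripper": 20},
])

```text
clock: 7.15
position: [0.6669, 0.0622, 0.1521]
ee_rot: [0.627, -0.326, 0.627, 0.326]
contact_force: [-0.8, 1.0, 1.0]
width: 0.0384
```

```bash
python3 st.py
```

```text
t 7.15 p [0.6669 0.0622 0.1521] q6 -0.9699 yaw 0.9589 F [-0.78  0.98  0.97] M [0.096 0.179 0.001] eff6 0.045 w 0.0384
```

>>> arm_command([
  {"dp": [0, 0, 0], "angular": [0.03, 0, 0], "gripper": 20},
  {"dp": [0, 0, 0], "angular": [0.03, 0, 0], "gripper": 20},
  {"dp": [0, 0, 0], "angular": [0.03, 0, 0], "gripper": 20},
  {"dp": [0, 0, 0], "angular": [0.03, 0, 0], "gripper": 20},
  {"dp": [0, 0, 0], "angular": [0.03, 0, 0], "gripper": 20},
  {"dp": [0, 0, 0], "angular": [0.03, 0, 0], "gripper": 20},
  {"dp": [0, 0, 0], "angular": [0.03, 0, 0], "gripper": 20},
  {"dp": [0, 0, 0], "angular": [0, 0, 0], "gripper": 20},
])

```text
clock: 8.15
position: [0.6671, 0.0623, 0.152]
ee_rot: [0.672, -0.22, 0.672, 0.22]
contact_force: [-0.5, 1.8, 1.5]
width: 0.0385
```

```bash
python3 st.py
```

```text
t 8.15 p [0.6671 0.0623 0.152 ] q6 -0.6439 yaw 0.6329 F [-0.48  1.81  1.54] M [ 0.071  0.129 -0.045] eff6 0.038 w 0.0385
```

>>> arm_command([
  {"dp": [0, 0, 0], "angular": [0.03, 0, 0], "gripper": 20},
  {"dp": [0, 0, 0], "angular": [0.03, 0, 0], "gripper": 20},
  {"dp": [0, 0, 0], "angular": [0.03, 0, 0], "gripper": 20},
  {"dp": [0, 0, 0], "angular": [0.03, 0, 0], "gripper": 20},
  {"dp": [0, 0, 0], "angular": [0.03, 0, 0], "gripper": 20},
  {"dp": [0, 0, 0], "angular": [0.03, 0, 0], "gripper": 20},
  {"dp": [0, 0, 0], "angular": [0.03, 0, 0], "gripper": 20},
  {"dp": [0, 0, 0], "angular": [0, 0, 0], "gripper": 20},
])

```text
clock: 9.15
position: [0.6672, 0.0624, 0.1519]
ee_rot: [0.699, -0.109, 0.699, 0.109]
contact_force: [-1.2, 1.2, 1.5]
width: 0.0385
```

```bash
python3 st.py
```

```text
t 9.15 p [0.6672 0.0624 0.1519] q6 -0.3199 yaw 0.3092 F [-1.22  1.25  1.52] M [ 0.085  0.168 -0.036] eff6 0.002 w 0.0385
```

>>> arm_command([
  {"dp": [0, 0, 0], "angular": [0.03, 0, 0], "gripper": 20},
  {"dp": [0, 0, 0], "angular": [0.03, 0, 0], "gripper": 20},
  {"dp": [0, 0, 0], "angular": [0.03, 0, 0], "gripper": 20},
  {"dp": [0, 0, 0], "angular": [0.03, 0, 0], "gripper": 20},
  {"dp": [0, 0, 0], "angular": [0.03, 0, 0], "gripper": 20},
  {"dp": [0, 0, 0], "angular": [0.03, 0, 0], "gripper": 20},
  {"dp": [0, 0, 0], "angular": [0.03, 0, 0], "gripper": 20},
  {"dp": [0, 0, 0], "angular": [0, 0, 0], "gripper": 20},
])

```text
clock: 10.15
position: [0.6674, 0.0625, 0.1519]
ee_rot: [0.707, 0.004, 0.707, -0.005]
contact_force: [-1.1, 0.7, 2.5]
width: 0.0383
```

```bash
python3 st.py
```

```text
t 10.15 p [0.6674 0.0625 0.1519] q6 0.0024 yaw -0.0127 F [-1.11  0.73  2.46] M [ 0.177  0.182 -0.003] eff6 0.046 w 0.0383
```

>>> arm_command([
  {"dp": [0.001, 0, 0], "angular": [0.03, 0, 0], "gripper": 20},
  {"dp": [0.001, 0, 0], "angular": [0.03, 0, 0], "gripper": 20},
  {"dp": [0.001, 0, 0], "angular": [0.03, 0, 0], "gripper": 20},
  {"dp": [0.001, 0, 0], "angular": [0.03, 0, 0], "gripper": 20},
  {"dp": [0, 0, 0], "angular": [0.03, 0, 0], "gripper": 20},
  {"dp": [0, 0, 0], "angular": [0.03, 0, 0], "gripper": 20},
  {"dp": [0, 0, 0], "angular": [0.03, 0, 0], "gripper": 20},
  {"dp": [0, 0, 0], "angular": [0, 0, 0], "gripper": 20},
])

```text
clock: 11.15
position: [0.6676, 0.0624, 0.1518]
ee_rot: [0.698, 0.117, 0.697, -0.117]
contact_force: [-1.1, 0.4, 1.8]
width: 0.0385
```

```bash
sed -i '$a g=get_image("wrist"); np.savez("w%.0f.npz"%(s["clock"]*100),st=np.array(s,dtype=object),**g)' st.py; python3 st.py; python3 st.py
```

```text
t 11.15 p [0.6676 0.0624 0.1518] q6 0.3234 yaw -0.3335 F [-1.11  0.43  1.85] M [0.141 0.232 0.028] eff6 0.109 w 0.0385
t 11.2 p [0.6676 0.0625 0.1518] q6 0.3235 yaw -0.3336 F [-0.26  0.85  1.01] M [0.209 0.214 0.083] eff6 0.054 w 0.0382
```

>>> arm_command([
  {"dp": [0.001, 0, 0], "angular": [0.03, 0, 0], "gripper": 20},
  {"dp": [0.001, 0, 0], "angular": [0.03, 0, 0], "gripper": 20},
  {"dp": [0.001, 0, 0], "angular": [0.03, 0, 0], "gripper": 20},
  {"dp": [0.001, 0, 0], "angular": [0.03, 0, 0], "gripper": 20},
  {"dp": [0, 0, 0], "angular": [0.03, 0, 0], "gripper": 20},
  {"dp": [0, 0, 0], "angular": [0.03, 0, 0], "gripper": 20},
  {"dp": [0, 0, 0], "angular": [0, 0, 0], "gripper": 20},
  {"dp": [0, 0, 0], "angular": [0, 0, 0], "gripper": 20},
])

```text
clock: 12.25
position: [0.6678, 0.0624, 0.1518]
ee_rot: [0.675, 0.213, 0.674, -0.213]
contact_force: [0.2, 1.0, 1.0]
width: 0.0385
```

```bash
cat > mz.py <<'E'
from h import *
L=[]
for i in range(6):
    s=get_state(); L.append([s["moment"][2],s["effort"][5],s["contact_force"][2]]); g=get_image("wrist")
r=Rt(s); print("t",s["clock"],"p",np.round(s["position"],4),"q6",round(s["qpos"][5],4),"yaw",round(float(np.arctan2(r[1,2],r[0,2])),4),np.mean(L,0).round(3),np.std(L,0).round(3),"w",s["width"])
cv2.imwrite("w_%d.png"%(s["clock"]*100),g["image"])
E
python3 mz.py
```

```text
t 12.5 p [0.6678 0.0624 0.1518] q6 0.6027 yaw -0.6124 [0.106 0.11  1.298] [0.027 0.027 0.667] w 0.038666500733048434
```

>>> arm_command([
  {"dp": [0.001, 0, 0], "angular": [0.03, 0, 0], "gripper": 20},
  {"dp": [0.001, 0, 0], "angular": [0.03, 0, 0], "gripper": 20},
  {"dp": [0.001, 0, 0], "angular": [0.03, 0, 0], "gripper": 20},
  {"dp": [0.001, 0, 0], "angular": [0.03, 0, 0], "gripper": 20},
  {"dp": [0, 0, 0], "angular": [0.03, 0, 0], "gripper": 20},
  {"dp": [0, 0, 0], "angular": [0.03, 0, 0], "gripper": 20},
  {"dp": [0, 0, 0], "angular": [0.03, 0, 0], "gripper": 20},
  {"dp": [0, 0, 0], "angular": [0.03, 0, 0], "gripper": 20},
])

```text
clock: 13.55
position: [0.6679, 0.0622, 0.1517]
ee_rot: [0.623, 0.337, 0.62, -0.337]
contact_force: [-0.1, 0.1, 2.0]
width: 0.0388
```

```bash
python3 mz.py
```

```text
t 13.8 p [0.668  0.0622 0.1518] q6 0.984 yaw -0.993 [0.145 0.132 1.6  ] [0.142 0.062 0.501] w 0.038259874555655646
```

```bash
sed -i 's/np.mean(L,0)/np.array(L)[:,0].round(3),np.mean(L,0)/' mz.py; python3 mz.py
python3 - <<'E'
import numpy as np,cv2,glob
a=np.load("w1115.npz",allow_pickle=True)["image"]; 
ims=[a]+[cv2.imread(f) for f in sorted(glob.glob("w_*.png"),key=lambda f:int(f[2:-4]))]
print(len(ims))
cv2.imwrite("pics/k.png",np.hstack([cv2.resize(i[220:360,180:340],None,fx=1.25,fy=1.25) for i in ims[:4]]))
E
```

```text
t 14.1 p [0.668  0.0622 0.1517] q6 0.9844 yaw -0.9934 [0.102 0.105 0.139 0.08  0.134 0.126] [0.114 0.105 1.131] [0.021 0.01  0.549] w 0.03854750062800112
4
```

View pics/k.png

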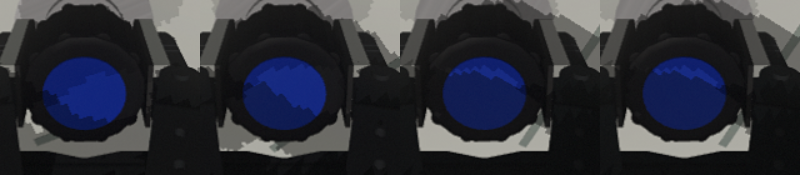

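>>> arm_command([
  {"dp": [0.001, 0, 0], "angular": [0.01, 0, 0], "gripper": 20},
  {"dp": [0.001, 0, 0], "angular": [0.01, 0, 0], "gripper": 20},
  {"dp": [0, 0, 0], "angular": [0.01, 0, 0], "gripper": 20},
  {"dp": [0, 0, 0], "angular": [0.01, 0, 0], "gripper": 20},
  {"dp": [0, 0, 0], "angular": [0.01, 0, 0], "gripper": 20},
  {"dp": [0, 0, 0], "angular": [0.01, 0, 0], "gripper": 20},
  {"dp": [0, 0, 0], "angular": [0.01, 0, 0], "gripper": 20},
  {"dp": [0, 0, 0], "angular": [0.01, 0, 0], "gripper": 20},
])

```text
clock: 15.15
position: [0.668, 0.0622, 0.1517]
ee_rot: [0.599, 0.377, 0.597, -0.378]
contact_force: [-0.5, -0.1, 1.0]
width: 0.0382
```

```bash
python3 mz.py
```

```text
t 15.4 p [0.668  0.0622 0.1518] q6 1.116 yaw -1.1246 [0.53  0.353 0.388 0.362 0.324 0.274] [0.372 0.346 1.529] [0.079 0.034 0.614] w 0.03865407621438235
```

>>> arm_command([
  {"dp": [0.001, 0, 0], "angular": [0.006, 0, 0], "gripper": 20},
  {"dp": [0.001, 0, 0], "angular": [0.006, 0, 0], "gripper": 20},
  {"dp": [0, 0, 0], "angular": [0.006, 0, 0], "gripper": 20},
  {"dp": [0, 0, 0], "angular": [0.006, 0, 0], "gripper": 20},
  {"dp": [0, 0, 0], "angular": [0.006, 0, 0], "gripper": 20},
  {"dp": [0, 0, 0], "angular": [0.006, 0, 0], "gripper": 20},
  {"dp": [0, 0, 0], "angular": [0.006, 0, 0], "gripper": 20},
  {"dp": [0, 0, 0], "angular": [0.006, 0, 0], "gripper": 20},
])

```text
clock: 16.45
position: [0.6681, 0.0621, 0.1517]
ee_rot: [0.584, 0.4, 0.581, -0.401]
contact_force: [-0.7, 0.6, 2.2]
width: 0.0383
```

```bash
sed -i 's/np.array(L)\[:,0\]/np.array(L)[:,:2].T/' mz.py; python3 mz.py
```

```text
t 16.7 p [0.668  0.0621 0.1517] q6 1.1956 yaw -1.2042 [[0.529 0.391 0.39  0.356 0.356 0.441]
 [0.413 0.453 0.395 0.373 0.368 0.366]] [0.41  0.395 1.855] [0.06  0.031 0.54 ] w 0.03880654648672988
```

>>> arm_command([
  {"dp": [0, 0, 0], "angular": [0.004, 0, 0], "gripper": 20},
  {"dp": [0, 0, 0], "angular": [0.004, 0, 0], "gripper": 20},
  {"dp": [0, 0, 0], "angular": [0.004, 0, 0], "gripper": 20},
  {"dp": [0, 0, 0], "angular": [0.004, 0, 0], "gripper": 20},
  {"dp": [0, 0, 0], "angular": [0.004, 0, 0], "gripper": 20},
  {"dp": [0, 0, 0], "angular": [0.004, 0, 0], "gripper": 20},
  {"dp": [0, 0, 0], "angular": [0.004, 0, 0], "gripper": 20},
  {"dp": [0, 0, 0], "angular": [0.004, 0, 0], "gripper": 20},
])

```text
clock: 17.75
position: [0.6681, 0.0621, 0.1517]
ee_rot: [0.573, 0.416, 0.57, -0.416]
contact_force: [-1.1, -0.1, 2.3]
width: 0.0386
```

```bash
python3 mz.py
```

```text
t 18.0 p [0.6681 0.0621 0.1517] q6 1.2491 yaw -1.2577 [[0.457 0.409 0.377 0.351 0.28  0.339]
 [0.366 0.402 0.366 0.345 0.34  0.337]] [0.369 0.359 1.866] [0.056 0.022 0.315] w 0.03842446613726149
```

Torque at the end of each slow step was 0.41–0.53 N m by wrist moment (0.37–0.41 by joint effort). That brackets the 0.43 N m expected a quarter turn past touch. Total turn was 3.36 rad, which fits touch at about 1.8 rad. I'll release and lift.

>>> arm_command([
  {"dp": [0, 0, 0], "angular": [0, 0, 0], "gripper": 60},
  {"dp": [0, 0, 0], "angular": [0, 0, 0], "gripper": 70},
  {"dp": [-0.05, 0, 0], "angular": [0, 0, 0], "gripper": 70},
  {"dp": [-0.2, 0, 0], "angular": [0, 0, 0], "gripper": 70},
  {"dp": [-0.2, 0, 0], "angular": [0, 0, 0], "gripper": 70},
  {"dp": [-0.2, 0, 0], "angular": [0, 0, 0], "gripper": 40},
  {"dp": [-0.1, 0, 0], "angular": [-0.11, 0, 0], "gripper": 0},
  {"dp": [0, 0, 0], "angular": [-0.11, 0, 0], "gripper": 0},
])

```text
clock: 19.05
position: [0.6687, 0.0615, 0.2458]
ee_rot: [0.638, 0.308, 0.634, -0.31]
contact_force: [-0.4, -0.2, -0.9]
width: 0.0155
```

```bash
python3 st.py
cat >> h.py <<'E'
YAW=.077
def tilt(a):
    f=np.array([np.cos(YAW),np.sin(YAW),0]); u=np.array([0,0,1.]); x=np.sin(a)*f-np.cos(a)*u; y=-np.cos(a)*f-np.sin(a)*u
    return np.column_stack([x,y,np.cross(x,y)])
C=np.array([.670,.061,0])
def cl(p): c,s_=np.cos(YAW),np.sin(YAW); return C+np.array([c*p[0]-s_*p[1],s_*p[0]+c*p[1],p[2]])
def tocl(P): c,s_=np.cos(YAW),np.sin(YAW); d=np.atleast_2d(P)-C; return np.c_[c*d[:,0]+s_*d[:,1],-s_*d[:,0]+c*d[:,1],d[:,2]]
E
python3 - <<'E'
from h import *
s=get_state(); R0=Rt(s); p0=np.array(s["position"])
# half-way: only yaw about tool x, with retreat
T=tilt(.7); g=cl([-.20,0,.15]); print(g)
mid=down(np.pi/2+YAW); 
# first unwind by two 8-row calls, going via tool-x rotation (CCW) avoiding the other way round
yaw0=np.arctan2(R0[1,2],R0[0,2]); print(yaw0, "turn",np.pi/2+YAW-yaw0)
n=16
for i in range(n):
    yw=yaw0+(np.pi/2+YAW-yaw0)*i/n
    d=down(yw).T@((np.array([g[0],g[1],.26])-p0)/n)/.12
    print(d.round(3).tolist(), round(-(np.pi/2+YAW-yaw0)/n/(np.pi/2),3))
E
```

```text
t 19.05 p [0.6687 0.0615 0.2458] q6 0.8954 yaw -0.9046 F [-0.39 -0.18 -0.85] M [0.014 0.02  0.013] eff6 1.178 w 0.0155
[0.47059261 0.04561521 0.15      ]
-0.9010368721012803 turn 2.548833198896177
[-0.008, -0.086, -0.058] -0.101
[-0.008, -0.076, -0.07] -0.101
[-0.008, -0.064, -0.082] -0.101
[-0.008, -0.05, -0.091] -0.101
[-0.008, -0.035, -0.097] -0.101
[-0.008, -0.019, -0.102] -0.101
[-0.008, -0.003, -0.103] -0.101
[-0.008, 0.014, -0.103] -0.101
[-0.008, 0.03, -0.099] -0.101
[-0.008, 0.045, -0.093] -0.101
[-0.008, 0.059, -0.085] -0.101
[-0.008, 0.072, -0.074] -0.101
[-0.008, 0.083, -0.062] -0.101
[-0.008, 0.092, -0.048] -0.101
[-0.008, 0.098, -0.033] -0.101
[-0.008, 0.102, -0.017] -0.101
```

>>> arm_command([
  {"dp": [-0.01, -0.086, -0.058], "angular": [-0.1, 0, 0], "gripper": 0},
  {"dp": [-0.01, -0.076, -0.07], "angular": [-0.1, 0, 0], "gripper": 0},
  {"dp": [-0.01, -0.064, -0.082], "angular": [-0.1, 0, 0], "gripper": 0},
  {"dp": [-0.01, -0.05, -0.09], "angular": [-0.1, 0, 0], "gripper": 0},
  {"dp": [-0.01, -0.035, -0.097], "angular": [-0.1, 0, 0], "gripper": 0},
  {"dp": [-0.01, -0.02, -0.1], "angular": [-0.1, 0, 0], "gripper": 0},
  {"dp": [-0.01, 0, -0.1], "angular": [-0.1, 0, 0], "gripper": 0},
  {"dp": [-0.01, 0.015, -0.1], "angular": [-0.1, 0, 0], "gripper": 0},
])

```text
clock: 20.1
position: [0.5681, 0.0531, 0.2559]
ee_rot: [0.697, -0.134, 0.693, 0.13]
contact_force: [0.1, 0.2, 0.2]
width: -0.0001
```

>>> arm_command([
  {"dp": [0, 0.03, -0.1], "angular": [-0.1, 0, 0], "gripper": 0},
  {"dp": [0, 0.045, -0.09], "angular": [-0.1, 0, 0], "gripper": 0},
  {"dp": [0, 0.06, -0.085], "angular": [-0.1, 0, 0], "gripper": 0},
  {"dp": [0, 0.07, -0.074], "angular": [-0.1, 0, 0], "gripper": 0},
  {"dp": [0, 0.083, -0.06], "angular": [-0.1, 0, 0], "gripper": 0},
  {"dp": [0, 0.09, -0.05], "angular": [-0.1, 0, 0], "gripper": 0},
  {"dp": [0, 0.1, -0.03], "angular": [-0.1, 0, 0], "gripper": 0},
  {"dp": [0, 0.1, -0.02], "angular": [-0.1, 0, 0], "gripper": 0},
])

```text
clock: 21.1
position: [0.4662, 0.0442, 0.2571]
ee_rot: [-0.48, 0.523, -0.479, -0.516]
contact_force: [1.0, -0.2, -0.3]
width: -0.0003
```

```bash
python3 st.py;python3 - <<'E'
from h import *
plan(cl([-.20,0,.15]),tilt(.7),8,0)
E
```

```text
t 21.1 p [0.4662 0.0442 0.2571] q6 -1.7007 yaw 1.6516 F [ 0.97 -0.24 -0.29] M [0.007 0.028 0.085] eff6 1.083 w -0.0003
{"dp":[0.112, -0.006, 0.002],"angular":[0.001, -0.0, -0.055],"gripper":0},
{"dp":[0.112, 0.004, 0.002],"angular":[0.001, -0.0, -0.055],"gripper":0},
{"dp":[0.111, 0.013, 0.002],"angular":[0.001, -0.0, -0.055],"gripper":0},
{"dp":[0.109, 0.023, 0.002],"angular":[0.001, -0.0, -0.055],"gripper":0},
{"dp":[0.107, 0.032, 0.001],"angular":[0.001, -0.0, -0.055],"gripper":0},
{"dp":[0.104, 0.042, 0.001],"angular":[0.001, -0.0, -0.055],"gripper":0},
{"dp":[0.1, 0.05, 0.001],"angular":[0.001, -0.0, -0.055],"gripper":0},
{"dp":[0.095, 0.059, 0.001],"angular":[0.001, -0.0, -0.055],"gripper":0},
mm/row 13.417011567314823 deg/row 4.967023551917614
```

>>> arm_command([
  {"dp": [0.11, -0.006, 0.002], "angular": [0, 0, -0.055], "gripper": 0},
  {"dp": [0.11, 0.004, 0.002], "angular": [0, 0, -0.055], "gripper": 0},
  {"dp": [0.11, 0.013, 0.002], "angular": [0, 0, -0.055], "gripper": 0},
  {"dp": [0.11, 0.023, 0.002], "angular": [0, 0, -0.055], "gripper": 0},
  {"dp": [0.1, 0.032, 0.001], "angular": [0, 0, -0.055], "gripper": 0},
  {"dp": [0.1, 0.042, 0.001], "angular": [0, 0, -0.055], "gripper": 0},
  {"dp": [0.09, 0.05, 0.001], "angular": [0, 0, -0.05], "gripper": 0},
  {"dp": [0.05, 0.03, 0.001], "angular": [0, 0, -0.03], "gripper": 0},
])

```text
clock: 22.15
position: [0.474, 0.0448, 0.1609]
ee_rot: [-0.632, 0.644, -0.288, -0.321]
contact_force: [0.5, 1.2, 0.4]
width: 0.0001
```

Run:
```python
from h import *
import pickle
get_image("scene")
s=get_state(); print(s["position"],Rt(s).round(3).tolist(),s["contact_force"])
g=get_image("wrist"); pickle.dump((s,g),open("w2.pkl","wb")); s2=get_state(); print(s2["position"])
print(proj(g,[cl([-.1,y,.055]) for y in (-.095,0,.095)],s).round())
vv,uu=np.mgrid[0:384,0:512]; uv=np.c_[uu.ravel(),vv.ravel()]; P=tocl(bydepth(g,uv,s)); ok=(g["depth"].ravel()>0)
f=ok&(P[:,0]>-.15)&(P[:,0]<-.08)&(P[:,2]>.03)&(P[:,2]<.09)&(abs(P[:,1])<.06)
print(f.sum()); Q=P[f]
for z0 in np.arange(.035,.09,.006):
    print(round(z0,3),[round(float(np.median(Q[m,0])*1e3),1) if (m:=(abs(Q[:,2]-z0)<.003)&(abs(Q[:,1]-y0)<.0025)).sum()>2 else None for y0 in np.arange(-.05,.0501,.005)])
h=g["image"][::-1,::-1]; h=cv2.convertScaleAbs(h,alpha=2.0,beta=20); cv2.imwrite("pics/w2.png",cv2.resize(h,(768,576)))
```

```text
[0.4721179  0.04512687 0.15892135] [[0.625, -0.779, -0.05], [0.035, -0.036, 0.999], [-0.78, -0.626, 0.005]] [-1.13064333  0.1806325  -2.1353675 ]
[0.47285487 0.04531598 0.15971242]
[[150. 195.]
 [249. 193.]
 [350. 191.]]
6523
0.035 [-104.1, -103.8, -104.0, -104.1, -104.1, -104.1, -104.3, -104.3, None, -104.0, -104.3, -104.2, -104.4, -104.4, -104.3, -104.4, -104.4, -104.5, -104.7, -104.6, -104.3]
0.041 [-103.7, -103.9, -104.2, -104.8, None, None, None, -114.5, None, -114.5, -104.3, -104.5, -104.7, -104.4, -104.3, -104.2, -104.5, -104.4, -104.4, -104.5, -104.6]
0.047 [-104.0, -104.0, -104.1, -104.7, -114.9, -114.9, -115.0, -114.8, None, -115.0, -104.7, -104.1, -104.3, -104.3, -104.3, -104.4, -104.3, -104.3, -104.4, -104.5, -104.3]
0.053 [-104.0, -104.1, -104.1, -113.4, -114.8, -115.0, -115.0, -122.4, -115.2, -115.0, -104.9, -104.3, -104.2, -104.5, -104.3, -104.2, -104.5, -104.3, -104.6, -104.7, -104.5]
0.059 [-103.9, -103.9, -103.8, -109.3, -114.5, -114.9, -115.1, -117.6, -124.6, -115.0, -104.7, -104.0, -104.4, -104.3, -104.3, -104.2, -104.5, -104.4, -104.4, -104.3, -104.9]
0.065 [-103
[... 163 characters left out ...]

0.071 [-104.0, -103.9, -104.0, -104.2, -105.0, -106.7, -105.6, -106.1, -105.2, -107.4, -104.6, -104.3, -104.1, -104.3, -104.2, -104.4, -104.5, -104.6, -104.5, -104.6, -104.6]
0.077 [-103.9, -104.0, -104.0, -104.1, -104.1, -104.3, -104.3, -104.3, -104.1, -104.4, -104.3, -104.5, -104.1, -104.3, -104.5, -104.4, -104.5, -104.3, -104.4, -104.5, -104.5]
0.083 [-103.9, -104.0, -104.1, -104.1, -104.1, -104.3, -104.3, -104.2, -104.1, -104.2, -104.3, -104.0, -104.4, -104.5, -104.6, -104.3, -104.3, -104.6, -104.6, -104.4, -104.4]
0.089 [-104.3, -104.4, -104.2, -104.2, -104.1, -104.4, -104.5, -104.0, -104.3, -104.5, -104.5, -104.4, -104.2, -104.2, -104.2, -104.9, -104.7, -104.2, -104.2, -104.8, -104.7]
```

View pics/w2.png

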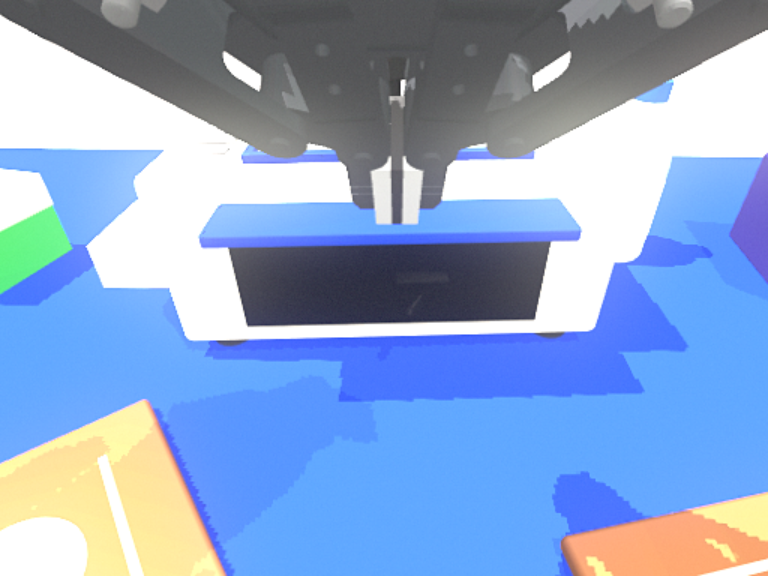

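The view is flipped upright. The black strip lies under the visor, the switch box's top edge is at (397–450,277), and the lever glint runs from (422,290) to (408,312), so its tip leans left. Depth agrees: box y' runs from -35 to -2 mm, and the lever is left of the box's middle. That reads as **off**. I'll go in left of it and confirm by touch.

Run:
```python
from h import *
import pickle
s,g=pickle.load(open("w2.pkl","rb"))
vv,uu=np.mgrid[0:384,0:512]; uv=np.c_[uu.ravel(),vv.ravel()]; P=tocl(bydepth(g,uv,s))*1e3; ok=(g["depth"].ravel()>0)
L=P[ok&(P[:,0]<-117)&(P[:,0]>-142)&(P[:,2]>42)&(P[:,2]<72)&(abs(P[:,1])<60)]
print(L[np.argsort(L[:,0])].round(1))
B=P[ok&(abs(P[:,0]+115)<1.2)&(P[:,2]>45)&(P[:,2]<66)&(abs(P[:,1])<60)]; print("box y",np.percentile(B[:,1],[0,1,99,100]))
T=tilt(.7); print("now",tocl(get_state()["position"])*1e3)
plan(cl([-.175,.016,.075]),T,8,0)
print("then in tool axes: +x' mm:",(T.T@(cl([.001,0,0])-C)/.12).round(4),"+y':",(T.T@(cl([0,.001,0])-C)/.12).round(4),"+z",(T.T@[0,0,.001]/.12).round(4))
```

```text
[[-132.5  -10.8   56.5]
 [-132.5   -9.1   54.3]
 [-132.3   -8.3   55.4]
 [-132.2   -9.1   55.3]
 [-132.2   -8.3   57.4]
 [-132.1  -10.    56.3]
 [-132.1   -8.3   56.3]
 [-132.   -11.7   57.2]
 [-131.9   -8.3   53.9]
 [-131.9   -7.4   55. ]
 [-131.9  -10.1   53.8]
 [-131.8   -7.4   56. ]
 [-131.7   -9.2   57. ]
 [-131.7  -10.    57. ]
 [-131.6  -11.7   58. ]
 [-131.5   -9.2   58. ]
 [-131.4   -6.6   54.7]
 [-131.4  -10.    57.9]
 [-131.4  -10.9   54.5]
 [-131.4   -7.4   56.8]
 [-131.3   -9.2   55.6]
 [-131.3  -10.9   57.8]
 [-131.    -6.6   55.5]
 [-131.   -10.9   56.4]
 [-131.   -10.1   54.2]
 [-130.9   -8.3   57.5]
 [-130.7  -10.    58.5]
 [-130.6  -11.8   55. ]
 [-130.6   -6.6   56.3]
 [-130.5   -5.8   56.1]
 [-130.4   -7.5   58.3]
 [-130.4   -6.6   58.3]
 [-130.2   -9.2   58. ]
 [-130.2   -8.3   59.1]
 [-130.1  -11.8   57.9]
 [-130.   -10.1   59. ]
 [-129.9   -8.4   57.9]
 [-129.9   -9.2   58.9]
 [-129.8   -7.5   56.7]
 [-129.1   -7.5   58.3]
 [-129.    -9.3   59.3]
 [-129.   -11.    57.1]
 [-129.    -6.7   56.1]
 [-129.   -11.    58.2]
 [-128.8   -6.7   58.1]
 [-128.6  -10.1   59
[... 1851 characters left out ...]
p":[0.083, 0.037, 0.017],"angular":[-0.002, -0.001, -0.002],"gripper":0},
{"dp":[0.083, 0.038, 0.017],"angular":[-0.002, -0.001, -0.002],"gripper":0},
{"dp":[0.083, 0.038, 0.017],"angular":[-0.002, -0.001, -0.002],"gripper":0},
{"dp":[0.083, 0.038, 0.017],"angular":[-0.002, -0.001, -0.002],"gripper":0},
{"dp":[0.083, 0.038, 0.017],"angular":[-0.002, -0.001, -0.002],"gripper":0},
{"dp":[0.083, 0.038, 0.017],"angular":[-0.002, -0.001, -0.002],"gripper":0},
{"dp":[0.083, 0.039, 0.017],"angular":[-0.002, -0.001, -0.002],"gripper":0},
mm/row 11.15647950482882 deg/row 0.2661331794945239
then in tool axes: +x' mm: [ 0.0054 -0.0064  0.    ] +y': [-0.      0.      0.0083] +z [-0.0064 -0.0054  0.    ]
```

>>> arm_command([
  {"dp": [0.08, 0.037, 0.017], "angular": [0, 0, 0], "gripper": 0},
  {"dp": [0.08, 0.037, 0.017], "angular": [0, 0, 0], "gripper": 0},
  {"dp": [0.08, 0.037, 0.017], "angular": [0, 0, 0], "gripper": 0},
  {"dp": [0.08, 0.037, 0.017], "angular": [-0.01, 0, 0], "gripper": 0},
  {"dp": [0.08, 0.037, 0.017], "angular": [-0.01, 0, 0], "gripper": 0},
  {"dp": [0.08, 0.037, 0.017], "angular": [0, 0, 0], "gripper": 0},
  {"dp": [0.07, 0.03, 0.015], "angular": [0, 0, 0], "gripper": 0},
  {"dp": [0.02, 0.01, 0.005], "angular": [0, 0, 0], "gripper": 0},
])

```text
clock: 23.25
position: [0.5, 0.0621, 0.1156]
ee_rot: [-0.62, 0.647, -0.29, -0.336]
contact_force: [-0.4, -0.3, 0.5]
width: -0.0002
```

```bash
cat > sw.py <<'E'
from h import *
import sys
L=[]
n=int(sys.argv[1]) if len(sys.argv)>1 else 3
for i in range(n):
    s=get_state(); L.append(Rt(s).T@s["contact_force"]); g=get_image("wrist")
print(s["clock"],tocl(s["position"]).round(4)*1e3,"Ftool",np.round(L,1).tolist(),"relrot",(R.from_matrix(Rt(s)).inv()*R.from_matrix(tilt(.7))).as_rotvec().round(3))
E
python3 sw.py;python3 - <<'E'
from h import *
plan(cl([-.131,.014,.047]),tilt(.7),8,0)
E
```

```text
23.35 [[-169.7   14.1  115.6]] Ftool [[-0.6, 0.1, -0.3], [0.2, -0.3, 0.2], [0.5, -0.5, 0.1]] relrot [ 0.001 -0.005 -0.047]
{"dp":[0.081, 0.011, 0.0],"angular":[0.0, -0.0, -0.004],"gripper":0},
{"dp":[0.081, 0.012, 0.0],"angular":[0.0, -0.0, -0.004],"gripper":0},
{"dp":[0.081, 0.012, 0.0],"angular":[0.0, -0.0, -0.004],"gripper":0},
{"dp":[0.081, 0.013, 0.0],"angular":[0.0, -0.0, -0.004],"gripper":0},
{"dp":[0.081, 0.013, 0.0],"angular":[0.0, -0.0, -0.004],"gripper":0},
{"dp":[0.081, 0.014, 0.0],"angular":[0.0, -0.0, -0.004],"gripper":0},
{"dp":[0.081, 0.014, -0.0],"angular":[0.0, -0.0, -0.004],"gripper":0},
{"dp":[0.081, 0.015, -0.0],"angular":[0.0, -0.0, -0.004],"gripper":0},
mm/row 9.855385745535777 deg/row 0.3351446701569354
```

```bash
python3 -c "
from h import *
s=get_state();print(s['qpos'].round(3) if hasattr(s['qpos'],'round') else s['qpos'],np.round(s['effort'],1),s['contact_force'])"
```

```text
[-0.081  0.074  2.362  1.009  0.107 -2.703] [  0.  -21.8 -17.4   0.3  -1.5   0. ] [-0.77052846 -1.01815721 -0.20768043]
```

```bash
cat > kin.py <<'E'
from h import *
import pickle
from scipy.optimize import least_squares
D=[([1.171,.276,1.505,0,1.361,-.121],[.158,.553,.231]),([.4898,.1875,1.612,-.002,1.3489,-1.198],[.4189,.3011,.2367]),([-.0216,.438,1.2527,-.0048,1.46255,-2.124],[.675,.0531,.2322])]
for s in (pickle.load(open("w2.pkl","rb"))[0],np.load("w1115.npz",allow_pickle=True)["st"].item(),get_state()): D.append((list(s["qpos"]),list(s["position"])))
def fk(q,p):
    h,L1,L2,e,d,m,k=p   # e: shoulder offset, d: wrist->tcp, m: lateral offset, k: elbow offset
    Rz=R.from_euler("z",q[0]); Y=lambda a:R.from_euler("y",a)
    P=Rz.apply([e,m,h])+ (Rz*Y(q[1])).apply([0,0,L1]); A=Rz*Y(q[1]+q[2]); P=P+A.apply([k,0,L2])
    W=A*R.from_euler("z",q[3])*Y(q[4])*R.from_euler("z",q[5]); return P+W.apply([0,0,d]),W
def res(p): return np.concatenate([(fk(q,p)[0]-x)*1e3 for q,x in D])
if __name__=="__main__":
    f=least_squares(res,[.2,.4,.3,0,.25,0,0],loss="soft_l1"); print(f.x.round(4),res(f.x).round(1)); np.save("kp.npy",f.x)
    s=get_state(); W=fk(s["qpos"],f.x)[1].as_matrix(); print("Wz",W[:,2].round(3),"toolx",Rt(s)[:,0].round(3)); print("W",W.round(2).tolist(),"R",Rt(s).round(2).tolist())
E
python3 kin.py
```

```text
[1.366e-01 6.295e-01 4.208e-01 4.000e-04 3.642e-01 6.950e-02 6.040e-02] [ 0.2 -0.2  0.2  0.   0.2 -0.1  0.   0.  -0.  -0.   0.  -0.   0.   0.1
 -0.   0.   0.   0. ]
Wz [ 0.607  0.041 -0.794] toolx [ 0.607  0.041 -0.794]
W [[0.07, -0.79, 0.61], [-1.0, -0.06, 0.04], [0.0, -0.61, -0.79]] R [[0.61, -0.79, -0.07], [0.04, -0.06, 1.0], [-0.79, -0.61, -0.0]]
```

```bash
cat >> kin.py <<'E'
kp=np.load("kp.npy")
lo=np.array([-2.89,-.75,.22,-1.18,.11,-2.7]);hi=np.array([2.89,2.08,2.7,4.32,2.71,2.7])
def ik(p,Rtool,q0):
    Wt=np.column_stack([-Rtool[:,2],Rtool[:,1],Rtool[:,0]])
    def f(q): P,W=fk(q,kp); return np.r_[(P-p)*10,(R.from_matrix(Wt).inv()*W).as_rotvec()]
    o=least_squares(f,np.clip(q0,lo+.01,hi-.01),bounds=(lo-.6,hi+.6)); return o.x,np.abs(o.fun).max()
E
python3 - <<'E'
from kin import *
M=np.diag([1,-1,-1])
for t in (.35,.45,.55,.7):
  for p in ([-.131,.014,.047],[-.165,.014,.047],[-.185,.014,.1]):
    for nm,RR,q0 in (("q4=0",tilt(t),[0,.4,1.9,0,.3,-1.6]),("q4=pi",tilt(t),[0,.4,1.9,3.14,.3,1.57]),("flip q4=0",tilt(t)@M,[0,.4,1.9,0,.3,1.57]),("flip q4=pi",tilt(t)@M,[0,.4,1.9,3.14,.3,-1.57])):
        q,e=ik(cl(p),RR,q0)
        if e<1e-3: print(t,p,nm,q.round(2))
E
```

```text
0.35 [-0.131, 0.014, 0.047] q4=0 [-0.03  0.28  2.13  0.1   0.39 -1.77]
0.35 [-0.131, 0.014, 0.047] q4=pi [-0.03  0.28  2.13  3.24 -0.39  1.37]
0.35 [-0.131, 0.014, 0.047] flip q4=0 [-0.03  0.28  2.13  0.1   0.39  1.37]
0.35 [-0.131, 0.014, 0.047] flip q4=pi [-0.03  0.28  2.13  3.24 -0.39 -1.77]
0.35 [-0.165, 0.014, 0.047] q4=0 [-0.04  0.24  2.19  0.12  0.36 -1.79]
0.35 [-0.165, 0.014, 0.047] q4=pi [-0.04  0.24  2.19  3.26 -0.36  1.35]
0.35 [-0.165, 0.014, 0.047] flip q4=0 [-0.04  0.24  2.19  0.12  0.36  1.35]
0.35 [-0.165, 0.014, 0.047] flip q4=pi [-0.04  0.24  2.19  3.26 -0.36 -1.79]
0.35 [-0.185, 0.014, 0.1] q4=0 [-0.05  0.12  2.16  0.09  0.52 -1.77]
0.35 [-0.185, 0.014, 0.1] flip q4=0 [-0.05  0.12  2.16  0.09  0.52  1.37]
0.45 [-0.131, 0.014, 0.047] q4=0 [-0.04  0.27  2.21  0.24  0.22 -1.92]
0.45 [-0.131, 0.014, 0.047] q4=pi [-0.04  0.27  2.21  3.38 -0.22  1.23]
0.45 [-0.131, 0.014, 0.047] flip q4=0 [-0.04  0.27  2.21  0.24  0.22  1.23]
0.45 [-0.131, 0.014, 0.047] flip q4=pi [-0.04  0.27  2.21  3.38 -0.22 -1.92]
0.45 [-0.165, 0.014, 0.047] q4=0 [-0.06  0.23  2.28  0.3   0.2  -1.99
[... 1125 characters left out ...]
4, 0.1] q4=0 [-0.08  0.08  2.32  0.41  0.2  -2.11]
0.55 [-0.185, 0.014, 0.1] q4=pi [-0.08  0.08  2.32  3.56 -0.2   1.03]
0.55 [-0.185, 0.014, 0.1] flip q4=0 [-0.08  0.08  2.32  0.41  0.2   1.03]
0.55 [-0.185, 0.014, 0.1] flip q4=pi [-0.08  0.08  2.32  3.56 -0.2  -2.11]
0.7 [-0.131, 0.014, 0.047] q4=0 [-0.07  0.31  2.43 -0.33 -0.31 -1.37]
0.7 [-0.131, 0.014, 0.047] flip q4=0 [-0.07  0.31  2.43 -0.33 -0.31  1.77]
0.7 [-0.165, 0.014, 0.047] q4=0 [-0.09  0.28  2.5  -0.32 -0.35 -1.4 ]
0.7 [-0.165, 0.014, 0.047] flip q4=0 [-0.09  0.28  2.5  -0.32 -0.35  1.74]
0.7 [-0.185, 0.014, 0.1] q4=0 [-0.11  0.1   2.46 -0.84 -0.16 -0.88]
0.7 [-0.185, 0.014, 0.1] flip q4=0 [-0.11  0.1   2.46 -0.84 -0.16  2.26]
```

```bash
cat >> h.py <<'E'
def tilt2(a,yw):
    global YAW
    o=YAW; YAW=yw; r=tilt(a); YAW=o; return r
E
python3 - <<'E'
from kin import *
s=get_state(); q=np.array(s["qpos"]); 
for t,yw in ((.5,-.04),(.5,0),(.52,-.04)):
  for p in ([-.170,.014,.116],[-.170,.014,.045],[-.133,.014,.045],[-.133,-.006,.045]):
    a,e=ik(cl(p),tilt2(t,yw),[0,.4,1.9,0,.3,-1.6]); print(t,yw,p,a.round(2),e<1e-3)
T=tilt2(.5,-.03)
plan(cl([-.175,.014,.116]),T,4,0)
plan(cl([-.170,.014,.045]),T,8,0,p0=cl([-.175,.014,.116]),R0=T)
E
```

```text
0.5 -0.04 [-0.17, 0.014, 0.116] [-0.    0.09  2.22 -0.06  0.33 -1.48] True
0.5 -0.04 [-0.17, 0.014, 0.045] [-0.    0.23  2.33 -0.22  0.08 -1.32] True
0.5 -0.04 [-0.133, 0.014, 0.045] [ 0.01  0.27  2.26 -0.19  0.12 -1.34] True
0.5 -0.04 [-0.133, -0.006, 0.045] [-0.05  0.27  2.26  0.04  0.11 -1.62] True
0.5 0 [-0.17, 0.014, 0.116] [-0.02  0.08  2.23  0.03  0.33 -1.62] True
0.5 0 [-0.17, 0.014, 0.045] [-0.02  0.23  2.33  0.14  0.08 -1.73] True
0.5 0 [-0.133, 0.014, 0.045] [-0.01  0.27  2.26  0.06  0.11 -1.64] True
0.5 0 [-0.133, -0.006, 0.045] [-0.07  0.27  2.26  0.28  0.12 -1.91] True
0.52 -0.04 [-0.17, 0.014, 0.116] [-0.    0.08  2.24 -0.07  0.3  -1.47] True
0.52 -0.04 [-0.17, 0.014, 0.045] [-0.    0.23  2.35 -0.42  0.05 -1.12] True
0.52 -0.04 [-0.133, 0.014, 0.045] [ 0.01  0.27  2.27 -0.29  0.08 -1.24] True
0.52 -0.04 [-0.133, -0.006, 0.045] [-0.05  0.27  2.28  0.06  0.08 -1.64] True
{"dp":[-0.007, 0.008, -0.0],"angular":[0.014, 0.008, 0.024],"gripper":0},
{"dp":[-0.007, 0.008, -0.001],"angular":[0.014, 0.008, 0.024],"gripper":0},
{"dp":[-0.007, 0.009, -0.001],"angular":[0.014, 0.008, 0.024],"gripper":0},
{"dp":[-0.006, 0.009, -0.001],"angular":[0.014, 0.008, 0.024],"gripper":0},
mm/row 1.3003777998962658 deg/row 2.6616166319952383
{"dp":[0.067, 0.031, 0.001],"angular":[0.0, 0.0, 0.0],"gripper":0},
{"dp":[0.067, 0.031, 0.001],"angular":[0.0, 0.0, 0.0],"gripper":0},
{"dp":[0.067, 0.031, 0.001],"angular":[0.0, 0.0, 0.0],"gripper":0},
{"dp":[0.067, 0.031, 0.001],"angular":[0.0, 0.0, 0.0],"gripper":0},
{"dp":[0.067, 0.031, 0.001],"angular":[0.0, 0.0, 0.0],"gripper":0},
{"dp":[0.067, 0.031, 0.001],"angular":[0.0, 0.0, 0.0],"gripper":0},
{"dp":[0.067, 0.031, 0.001],"angular":[0.0, 0.0, 0.0],"gripper":0},
{"dp":[0.067, 0.031, 0.001],"angular":[0.0, 0.0, 0.0],"gripper":0},
mm/row 8.896979824637123 deg/row 0.0
```

Run:
```python
from kin import *
T=tilt2(.43,-.02)
for p in ([-.170,.014,.116],[-.137,.014,.045],[-.133,-.006,.045]):
    a,e=ik(cl(p),T,[0,.4,1.9,0,.3,-1.6]); print(p,a.round(2),e<1e-3)
plan(cl([-.170,.014,.116]),T,8,0)
plan(cl([-.137,.014,.045]),T,8,0,p0=cl([-.170,.014,.116]),R0=T)
```

```text
[-0.17, 0.014, 0.116] [-0.01  0.1   2.17 -0.01  0.45 -1.56] True
[-0.137, 0.014, 0.045] [-0.01  0.27  2.21 -0.03  0.24 -1.53] True
[-0.133, -0.006, 0.045] [-0.06  0.27  2.2   0.06  0.24 -1.67] True
{"dp":[-0.0, -0.0, -0.0],"angular":[0.007, 0.004, 0.018],"gripper":0},
{"dp":[-0.0, -0.0, -0.0],"angular":[0.007, 0.004, 0.018],"gripper":0},
{"dp":[-0.0, -0.0, -0.0],"angular":[0.007, 0.004, 0.018],"gripper":0},
{"dp":[-0.0, -0.0, -0.0],"angular":[0.007, 0.004, 0.018],"gripper":0},
{"dp":[-0.0, -0.0, -0.0],"angular":[0.007, 0.004, 0.018],"gripper":0},
{"dp":[-0.0, -0.0, -0.0],"angular":[0.007, 0.004, 0.018],"gripper":0},
{"dp":[-0.0, -0.0, -0.0],"angular":[0.007, 0.004, 0.018],"gripper":0},
{"dp":[-0.0, -0.0, -0.0],"angular":[0.007, 0.004, 0.018],"gripper":0},
mm/row 0.05556796256070115 deg/row 1.7387696346571602
{"dp":[0.081, -0.0, 0.003],"angular":[0.0, 0.0, 0.0],"gripper":0},
{"dp":[0.081, -0.0, 0.003],"angular":[0.0, 0.0, 0.0],"gripper":0},
{"dp":[0.081, -0.0, 0.003],"angular":[0.0, 0.0, 0.0],"gripper":0},
{"dp":[0.081, -0.0, 0.003],"angular":[0.0, 0.0, 0.0],"gripper":0},
{"dp":[0.081, -0.0, 0.003],"angular":[0.0, 0.0, 0.0],"gripper":0},
{"dp":[0.081, -0.0, 0.003],"angular":[0.0, 0.0, 0.0],"gripper":0},
{"dp":[0.081, -0.0, 0.003],"angular":[0.0, 0.0, 0.0],"gripper":0},
{"dp":[0.081, -0.0, 0.003],"angular":[0.0, 0.0, 0.0],"gripper":0},
mm/row 9.786789565531693 deg/row 0.0
```

The wrist sits at its joint limit (q5≈0.11, q6≈-2.70), so I'll back off to a milder tilt (25°) that keeps the joints away from it.

>>> arm_command([
  {"dp": [-0.01, 0, 0], "angular": [0.003, 0.004, 0.02], "gripper": 0},
  {"dp": [-0.01, 0, 0], "angular": [0.007, 0.004, 0.02], "gripper": 0},
  {"dp": [0, 0, 0], "angular": [0.007, 0.004, 0.02], "gripper": 0},
  {"dp": [0, 0, 0], "angular": [0.007, 0.004, 0.02], "gripper": 0},
  {"dp": [0, 0, 0], "angular": [0.007, 0.004, 0.018], "gripper": 0},
  {"dp": [0, 0, 0], "angular": [0.007, 0.004, 0.018], "gripper": 0},
  {"dp": [0, 0, 0], "angular": [0.007, 0.004, 0.018], "gripper": 0},
  {"dp": [0, 0, 0], "angular": [0.007, 0.004, 0.018], "gripper": 0},
])

```text
clock: 24.4
position: [0.4952, 0.0633, 0.1167]
ee_rot: [0.598, -0.591, 0.388, 0.378]
contact_force: [-0.5, -0.6, 0.8]
width: -0.0002
```

```bash
cat > go.py <<'E'
from h import *
import sys
a=[float(v) for v in sys.argv[1:]]
s=get_state(); T=tilt2(.43,-.02); print(s["clock"],np.round(s["qpos"],2),(tocl(s["position"])*1e3).round(1),"Fcl",(R.from_euler("z",-YAW).apply(s["contact_force"])).round(1),"rot",(R.from_matrix(Rt(s)).inv()*R.from_matrix(T)).as_rotvec().round(3))
plan(cl(np.array(a[:3])/1e3),T,int(a[3]),0,s)
E
python3 go.py -137 14 45 8
```

```text
24.4 [-0.01  0.09  2.17 -0.01  0.45 -1.56] [[-174.1   15.8  116.7]] Fcl [-0.6 -0.5  0.8] rot [ 0.002  0.001 -0.004]
{"dp":[0.084, -0.004, 0.002],"angular":[0.0, 0.0, -0.0],"gripper":0},
{"dp":[0.084, -0.004, 0.002],"angular":[0.0, 0.0, -0.0],"gripper":0},
{"dp":[0.084, -0.004, 0.002],"angular":[0.0, 0.0, -0.0],"gripper":0},
{"dp":[0.084, -0.004, 0.002],"angular":[0.0, 0.0, -0.0],"gripper":0},
{"dp":[0.084, -0.004, 0.002],"angular":[0.0, 0.0, -0.0],"gripper":0},
{"dp":[0.084, -0.004, 0.002],"angular":[0.0, 0.0, -0.0],"gripper":0},
{"dp":[0.084, -0.004, 0.002],"angular":[0.0, 0.0, -0.0],"gripper":0},
{"dp":[0.084, -0.004, 0.002],"angular":[0.0, 0.0, -0.0],"gripper":0},
mm/row 10.09791286159622 deg/row 0.0361843151633018
```

>>> arm_command([
  {"dp": [0.084, -0.003, 0.002], "angular": [0, 0, 0], "gripper": 0},
  {"dp": [0.084, -0.003, 0.002], "angular": [0, 0, 0], "gripper": 0},
  {"dp": [0.084, -0.003, 0.002], "angular": [0, 0, 0], "gripper": 0},
  {"dp": [0.084, -0.003, 0.002], "angular": [0, 0, 0], "gripper": 0},
  {"dp": [0.084, -0.003, 0.002], "angular": [0, 0, 0], "gripper": 0},
  {"dp": [0.08, -0.003, 0.002], "angular": [0, 0, 0], "gripper": 0},
  {"dp": [0.06, -0.003, 0.002], "angular": [0, 0, 0], "gripper": 0},
  {"dp": [0.03, -0.001, 0.001], "angular": [0, 0, 0], "gripper": 0},
])

```text
clock: 25.4
position: [0.5281, 0.0644, 0.0479]
ee_rot: [0.597, -0.591, 0.389, 0.378]
contact_force: [-0.8, 0.4, -0.3]
width: -0.0002
```

```bash
python3 go.py -133 12 45 6
```

```text
25.4 [-0.01  0.26  2.21 -0.02  0.25 -1.54] [[-141.2   14.3   47.9]] Fcl [-0.7  0.5 -0.3] rot [ 0.002  0.001 -0.006]
{"dp":[0.008, -0.009, -0.002],"angular":[0.0, 0.0, -0.001],"gripper":0},
{"dp":[0.008, -0.009, -0.002],"angular":[0.0, 0.0, -0.001],"gripper":0},
{"dp":[0.008, -0.009, -0.002],"angular":[0.0, 0.0, -0.001],"gripper":0},
{"dp":[0.008, -0.009, -0.002],"angular":[0.0, 0.0, -0.001],"gripper":0},
{"dp":[0.008, -0.009, -0.002],"angular":[0.0, 0.0, -0.001],"gripper":0},
{"dp":[0.008, -0.009, -0.002],"angular":[0.0, 0.0, -0.001],"gripper":0},
mm/row 1.501380620290532 deg/row 0.058559101991342295
```

>>> arm_command([
  {"dp": [0.008, -0.009, -0.002], "angular": [0, 0, 0], "gripper": 0},
  {"dp": [0.008, -0.009, -0.002], "angular": [0, 0, 0], "gripper": 0},
  {"dp": [0.008, -0.009, -0.002], "angular": [0, 0, 0], "gripper": 0},
  {"dp": [0.008, -0.009, -0.002], "angular": [0, 0, 0], "gripper": 0},
  {"dp": [0.008, -0.009, -0.002], "angular": [0, 0, 0], "gripper": 0},
  {"dp": [0.008, -0.009, -0.002], "angular": [0, 0, 0], "gripper": 0},
  {"dp": [0, 0, -0.008], "angular": [0, 0, 0], "gripper": 0},
  {"dp": [0, 0, -0.008], "angular": [0, 0, 0], "gripper": 0},
])

```text
clock: 26.4
position: [0.5373, 0.0608, 0.046]
ee_rot: [0.598, -0.591, 0.388, 0.378]
contact_force: [-0.2, -0.5, -0.4]
width: -0.0001
```

```bash
cat > feel.py <<'E'
from h import *
import pickle
L=[]
for i in range(4):
    s=get_state(); L.append(R.from_euler("z",-YAW).apply(s["contact_force"])); g=get_image("wrist")
pickle.dump((s,g),open("feel.pkl","wb"))
vv,uu=np.mgrid[0:384,0:512]; P=tocl(bydepth(g,np.c_[uu.ravel(),vv.ravel()],s))*1e3; ok=g["depth"].ravel()>0
l=P[ok&(P[:,0]<-118)&(P[:,0]>-142)&(P[:,2]>48)&(P[:,2]<63)&(P[:,1]>-40)&(P[:,1]<0)]
print(s["clock"],(tocl(s["position"])*1e3).round(1),"Fy",np.array(L)[:,1].round(1),"F",np.mean(L,0).round(1),"q5",round(s["qpos"][4],2))
t=l[l[:,0]<-127]; print("lever pts",len(l),"tip pts",len(t), np.median(t,0).round(1) if len(t) else "", [ (x,np.median(l[abs(l[:,0]-x)<1.5,1]).round(1)) for x in (-132,-129,-126,-123,-120) if (abs(l[:,0]-x)<1.5).any()])
E
python3 feel.py
```

```text
26.55 [[-132.3   10.    46. ]] Fy [-0.4 -0.4  0.1  0.4] F [ 0.1 -0.1 -0.2] q5 0.25
lever pts 175 tip pts 124 [-131.3   -9.8   56.8] [(-132, np.float64(-9.2)), (-129, np.float64(-11.4)), (-126, np.float64(-12.7)), (-123, np.float64(-14.6)), (-120, np.float64(-16.9))]
```

>>> arm_command([
  {"dp": [0, 0, -0.01], "angular": [0, 0, 0], "gripper": 0},
  {"dp": [0, 0, -0.01], "angular": [0, 0, 0], "gripper": 0},
  {"dp": [0, 0, -0.01], "angular": [0, 0, 0], "gripper": 0},
  {"dp": [0, 0, -0.01], "angular": [0, 0, 0], "gripper": 0},
  {"dp": [0, 0, -0.005], "angular": [0, 0, 0], "gripper": 0},
  {"dp": [0, 0, -0.005], "angular": [0, 0, 0], "gripper": 0},
  {"dp": [0, 0, -0.005], "angular": [0, 0, 0], "gripper": 0},
  {"dp": [0, 0, -0.005], "angular": [0, 0, 0], "gripper": 0},
])

```text
clock: 27.6
position: [0.5363, 0.0534, 0.0456]
ee_rot: [0.597, -0.591, 0.388, 0.378]
contact_force: [-1.6, 0.8, -0.4]
width: -0.0002
```

```bash
python3 feel.py
```

```text
27.75 [[-133.8    2.6   45.7]] Fy [1.  0.2 0.7 0.6] F [-1.3  0.6  0.1] q5 0.25
lever pts 0 tip pts 0  []
```

>>> arm_command([
  {"dp": [0.003, -0.004, -0.005], "angular": [0, 0, 0], "gripper": 0},
  {"dp": [0.003, -0.004, -0.005], "angular": [0, 0, 0], "gripper": 0},
  {"dp": [0, 0, -0.005], "angular": [0, 0, 0], "gripper": 0},
  {"dp": [0, 0, -0.005], "angular": [0, 0, 0], "gripper": 0},
  {"dp": [0, 0, -0.005], "angular": [0, 0, 0], "gripper": 0},
  {"dp": [0, 0, -0.005], "angular": [0, 0, 0], "gripper": 0},
  {"dp": [0, 0, 0], "angular": [0, 0, 0], "gripper": 0},
  {"dp": [0, 0, 0], "angular": [0, 0, 0], "gripper": 0},
])

```text
clock: 28.8
position: [0.536, 0.0505, 0.0448]
ee_rot: [0.597, -0.59, 0.389, 0.379]
contact_force: [-0.4, 2.9, 1.3]
width: 0.0001
```

```bash
python3 feel.py
```

```text
28.95 [[-134.4   -0.2   44.8]] Fy [2.9 3.9 4.1 3.4] F [-1.4  3.6  1. ] q5 0.25
lever pts 0 tip pts 0  []
```

>>> arm_command([
  {"dp": [0.003, -0.003, -0.006], "angular": [0, 0, 0], "gripper": 0},
  {"dp": [0.003, -0.003, -0.006], "angular": [0, 0, 0], "gripper": 0},
  {"dp": [0, 0, -0.006], "angular": [0, 0, 0], "gripper": 0},
  {"dp": [0, 0, -0.006], "angular": [0, 0, 0], "gripper": 0},
  {"dp": [0, 0, -0.006], "angular": [0, 0, 0], "gripper": 0},
  {"dp": [0, 0, 0], "angular": [0, 0, 0], "gripper": 0},
  {"dp": [0, 0, 0], "angular": [0, 0, 0], "gripper": 0},
  {"dp": [0, 0, 0], "angular": [0, 0, 0], "gripper": 0},
])

```text
clock: 30.0
position: [0.5359, 0.0465, 0.0443]
ee_rot: [0.597, -0.59, 0.389, 0.38]
contact_force: [-0.7, 0.5, 0.3]
width: -0.0003
```

```bash
python3 feel.py
```

```text
30.15 [[-134.8   -4.    44.3]] Fy [ 0.5  0.5 -0.6  0.4] F [-0.9  0.2  0.2] q5 0.26
lever pts 0 tip pts 0  []
```

The push force rose to about 3.6 N and then fell to 0, which fits one click. I'll move back left and check the lever.

>>> arm_command([
  {"dp": [0, 0, 0.02], "angular": [0, 0, 0], "gripper": 0},
  {"dp": [0, 0, 0.04], "angular": [0, 0, 0], "gripper": 0},
  {"dp": [0, 0, 0.04], "angular": [0, 0, 0], "gripper": 0},
  {"dp": [-0.01, 0.01, 0.03], "angular": [0, 0, 0], "gripper": 0},
  {"dp": [-0.06, 0.02, 0], "angular": [0, 0, 0], "gripper": 0},
  {"dp": [-0.09, 0, 0], "angular": [0, 0, 0], "gripper": 0},
  {"dp": [-0.09, 0, 0], "angular": [0, 0, 0], "gripper": 0},
  {"dp": [-0.02, 0, 0], "angular": [0, 0, 0], "gripper": 0},
])

```text
clock: 31.2
position: [0.5201, 0.0639, 0.0757]
ee_rot: [0.597, -0.591, 0.388, 0.379]
contact_force: [-0.9, -0.5, -0.1]
width: -0.0001
```

```bash
python3 feel.py
python3 - <<'E'
import pickle,cv2
from h import *
s,g=pickle.load(open("feel.pkl","rb")); c=proj(g,[cl([-.12,-.017,.055])],s)[0]; print(c)
u,v=int(c[0]),int(c[1]); h=g["image"][max(v-60,0):v+60,max(u-90,0):u+90][::-1,::-1]
cv2.imwrite("pics/lev.png",cv2.resize(cv2.convertScaleAbs(h,alpha=3,beta=20),None,fx=4,fy=4))
E
```

```text
31.35 [[-149.3   14.4   74.8]] Fy [-0.4 -0.1 -0.3 -0.9] F [-0.3 -0.4 -0.2] q5 0.34
lever pts 230 tip pts 133 [-132.4  -16.9   57.6] [(-132, np.float64(-16.6)), (-129, np.float64(-16.7)), (-126, np.float64(-16.6)), (-123, np.float64(-16.4)), (-120, np.float64(-16.6))]
[200.10443863 258.52462526]
```

View pics/lev.png

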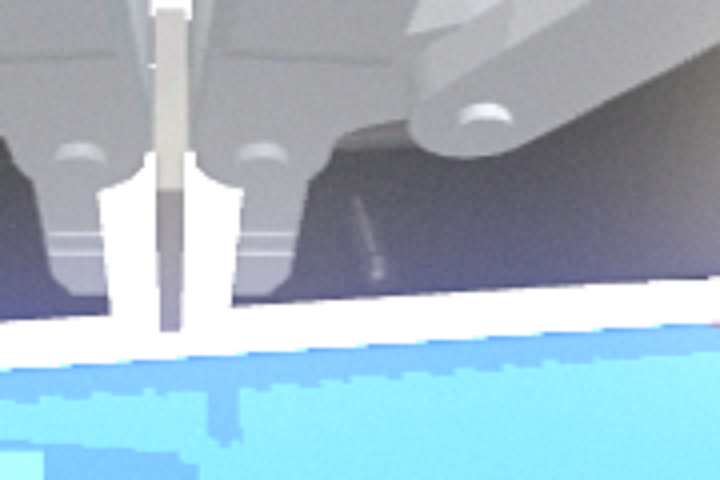

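The enlarged crop shows the lever ridge at (368,235), and depth puts it straight out: y' = -16.6 mm along its whole length, with the box middle at -17.3. That is **low**. I'll withdraw and make a last check.

>>> arm_command([
  {"dp": [-0.2, 0, 0], "angular": [0, 0, 0], "gripper": 0},
  {"dp": [-0.3, 0, 0], "angular": [0, 0, 0], "gripper": 0},
  {"dp": [-0.3, 0.1, 0], "angular": [0, 0, 0], "gripper": 0},
  {"dp": [-0.3, 0.1, 0], "angular": [0, 0, 0], "gripper": 0},
  {"dp": [-0.2, 0.1, 0], "angular": [0, 0, 0], "gripper": 0},
  {"dp": [-0.1, 0, 0], "angular": [0, 0, 0], "gripper": 0},
  {"dp": [0, 0, 0], "angular": [0, 0, 0], "gripper": 0},
  {"dp": [0, 0, 0], "angular": [0, 0, 0], "gripper": 0},
])

```text
clock: 32.4
position: [0.4165, 0.0649, 0.214]
ee_rot: [0.596, -0.589, 0.391, 0.381]
contact_force: [1.3, 0.3, 0.1]
width: 0.0003
```

Run:
```python
from h import *
s=get_state(); print(s["clock"],s["position"],s["qpos"],s["contact_force"])
vv,uu=np.mgrid[0:384,0:512]; uv=np.c_[uu.ravel(),vv.ravel()]
for n in("scene","side"):
    for g in (dict(np.load(n+".npz")),get_image(n)):
        P=bydepth(g,uv); im=cv2.cvtColor(g["image"],cv2.COLOR_BGR2HSV).reshape(-1,3)
        m=(np.hypot(P[:,0]-.667,P[:,1]-.061)<.012)&(P[:,2]>.18); c=(np.hypot(P[:,0]-.667,P[:,1]-.061)>.04)&(np.hypot(P[:,0]-.667,P[:,1]-.061)<.06)
        print(n,"knob top-cover mm",(np.mean(P[m,2])-np.median(P[c,2]))*1e3,m.sum())
    cv2.imwrite("pics/end_%s.png"%n,g["image"]); d=cv2.absdiff(np.load(n+".npz")["image"],g["image"]).max(2)
a,b=(cv2.imread("pics/end_%s.png"%n) for n in("scene","side")); cv2.imwrite("pics/end.png",cv2.resize(np.hstack([a,b]),(800,300)))
```

```text
32.4 [0.41652867 0.0648567  0.21395958] [-0.00841791 -0.16094065  2.10851765 -0.00406558  0.77729639 -1.55969949] [1.26936653 0.27326598 0.13961417]
scene knob top-cover mm 49.06656024549469 77
scene knob top-cover mm 48.588936883658675 75
side knob top-cover mm 48.158044676012615 42
side knob top-cover mm 46.65429101416907 35
```

View pics/end.png

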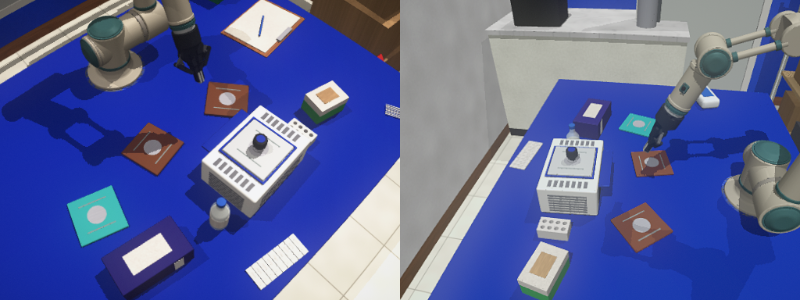

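The other things stand where they were: bottle (219,213), stand (301,130) and cartons. The arm is clear and the knob sits about 1 mm lower. I'll hand it in.

```bash
python3 -c "
from rig import *
print(sign_off())"
```

```text
the job is handed in; nothing more can be done
None
```

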